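Get the paste syringe out of the blocked drawer

ROBOT

A 7-joint arm with a two-finger parallel gripper is mounted at the origin on a cart in front of the work surface, level with it; the furniture and walls round the work are solid. World frame = base frame: x ahead of the robot, y to its left, z up, the work surface at z = 0. Lengths are in m, angles in rad, forces in N, time in s.
With the tool pointing down it reaches from about 0.35 to 0.9 m from the base axis. Payload 19.9 kg.
Tool frame: the origin (TCP) lies midway between the tips of the shut fingers; the grasp point (between the pads) lies 19 mm behind it; z points along the fingers, y is the line along which they close (so a half turn about z gives the same grasp; the last joint's range is limited). The gripper opens to 94 mm and grips with 3 to 60 N. Pads are 16 mm wide; open, the fingers measure 119 mm over their backs; the gripper's body (75 mm by 177 mm) begins 78 mm behind the grasp point.
Start: joints at [-1.151, 0.417, -0.01, 1.614, 0.005, 1.111, -0.053], TCP at [0.278, 0.56, 0.205] pointing down, gripper open.
Joint ranges: [-2.81, 2.81], [-0.39, 2.02], [-1.27, 1.25], [0.06, 2.57], [-1.19, 4.33], [0.19, 2], [-2.82, 2.82]. Speed limits (rad/s): [1.89, 1.89, 2.39, 2.39, 3.01, 3.01, 3.01].

INTERFACE

Orientations are given as a unit quaternion [w, x, y, z].
In Python, from workcell import robot, cams gives the robot as it stands.
- The arm moves only by the shell command python3 -m crank 'ROWS' [OPENING] [FORCE]. ROWS is a JSON object whose one key "plan" holds a list of rows, each an object with "offset": the shift along the tool's x, y, z in m, a list of three; "angular": the turn, a rotation vector about the tool's x, y, z in rad, a list of three. In form: {"plan": [{"offset": [tx, ty, tz], "angular": [rx, ry, rz]}, ...]}. A call has 1 to 12 rows; each row is the pose to reach, as a shift and turn from the pose commanded when the call began, along the tool's axes at that moment; what a row does not reach only later rows make up. A row lasts 1/8 s, in which the tool goes at most 62.5 mm and 10.7 degrees, less where a joint would pass 70% of its speed; a pose out of reach is approached as far as the arm can. A call with a gripper value outside its range is refused whole. OPENING is the finger opening in m, from 0 to 0.094, set as the call begins (- or left out, the last holds). The fingers move at their own pace and stop on an object; FORCE is the grip in N (left out, the last holds). Time passes only in rows, so rows that repeat a pose let the fingers close. It gives the time, the measured TCP pose, the force, the opening and the grip force at its end, in the units of the state.
- robot.get_state(): the state, without advancing time (a new reading comes with each control period).
- cams.snapshot(name): name is "scene" or "top"; returns a dict with "color" (400x640x3 uint8, red, green, blue), "camera_matrix" (3x3 intrinsics, pixels), "dist_coeffs" ([k1, k2, p1, p2, k3] as OpenCV has them; the pictures are not rectified), "world_from_camera" (4x4, takes a point from camera to world coordinates). Camera axes: x right, y down, z forward; pixel columns grow to the right and rows downward; lengths in m; the calibration is good to about 2 mm. A picture is of the moment at which its call begins. There is no depth.
- robot.close_job(): hands the job in; it is judged then, once.
The state is a dict: "clock": time; "joints": joint angles; "qvel": joint speeds; "tau": joint torques, N m; "position": TCP position; "eef_rot": TCP orientation; "wrist_force": force on the tool from outside, world axes, zero at the start; "ft_torque": the same for the moment, N m; "gripper_width": finger opening in m; "grasp_force": force on a finger pad.
Only numpy, scipy, OpenCV 4.12 (cv2) and the standard library are available. Lean on these libraries where they do the work, as an engineer would, in place of code of your own. Each camera call takes 0.05 s, during which the arm holds its last target. There are 200 camera calls.

TASK

Three things stand in front of the little drawer unit: set the dropper bottle, the bonding bottle and the glass dish upright in the empty blue tray, then pull the drawer open, take out the syringe of filling paste and press its barrel fully down into the sprung jaws of the syringe holder until it lies on its cradles. Shut the drawer fully and stand each of the three things upright again exactly where it stood at the start. Do not knock any of them over or let the drawer run into them.

Things in the scene. Friction and masses are not known exactly. Their poses are not given: they have to be found in the camera images.
- drop_bottle: The tall brown dropper bottle with a black rubber top, 102 mm high, 33 mm across its body up to 60 mm height, narrower above. Loose, upright in front of the drawer at the start, in a row with the other two, 65 mm apart. Origin at the centre of its underside, z up.
- bond_bottle: The small black bottle with a white cap, 55 mm high, 23 mm across up to 36 mm height, cap 14 mm across. Loose, upright in front of the drawer at the start. Origin at the centre of its underside, z up.
- dappen_dish: The little round clear glass dish, 22 mm high, 32 mm across at rim and foot, grasped from above round its outside. Loose, in front of the drawer at the start. Origin at the centre of its underside, z up.
- paste_syringe: Dark screw syringe of filling paste with purple ends, 112 mm long, the only one here; lies about crosswise on the drawer's floor, seen through the unit's clear top. Origin halfway along it, 9 mm under its axis; y axis along it towards the turning knob. Barrel 12 mm thick, y -36 to +16 mm, tip beyond -36; flange 26 x 18 mm at y 16 to 18; do not grasp the thin spindle (y 18 to 46). 12 to 25 g.
- barrel_mid (a point): Point on the syringe's axis in the middle of its barrel (11.5 mm from the origin towards the tip, 9 mm above it): the place to grasp it, across the barrel. Axes as the syringe's.
- organiser: The low white drawer unit with a clear top, 150 (x) x 200 (y) x 67 mm high, fixed. Origin at the centre of its underside, on the worktop; its -x axis points out of the drawer's front, towards the robot.
- drawer (a joint): How far the drawer is open: 0 shut, 0.115 m fully out. Slides along the unit's -x axis with about 1 N of friction, stays where left. Inside: floor 12 mm above the worktop, side walls to 46 mm, front panel to 64 mm; inner space 142 mm long from 75 mm in front of the unit's origin (when shut), 182 mm wide. The things in front stand 170 to 182 mm before that origin and block it after 35 to 45 mm.
- drawer_handle (a point): Middle of the drawer's handle, a round steel bar 8 mm thick and 140 mm long that runs along the unit's y axis, 45 mm above the worktop, with 32 mm free between it and the front panel; it moves with the drawer. To be pinched from above. Its axes are those of the unit.
- side_tray: The empty blue tray, 195 (x) x 295 (y) mm, fixed on the worktop: flat inside, floor 2 mm above the worktop, rim 20 mm high; inner space 174 x 274 mm. Origin at the centre of its underside. The three things wait in it.
- holder_seat (a point): Seat of the syringe in the white holder with steel jaws, fixed: point on the seated barrel's axis, 45 mm above the worktop; y axis = barrel's direction, either way round. Foot 46 x 78 x 12 mm. At y -18.5 and +18.5 mm a cradle between two sprung prongs, flared, up to 61 mm high; fingers go down between the pairs (32 mm free). Barrel pushed straight down snaps in in the last 9 mm (about 5 N).
Things that resemble listed ones, but are neither listed nor needed, are in the scene too. What is shaped like the part that bears holder_seat but turquoise is not meant.

How it is judged:
On the way, in this order (a step that is already met when the one before it is completed fails the run):
1. the dropper bottle, the bonding bottle and the glass dish all stand upright in the blue tray (x of drop_bottle in the frame of side_tray between -0.078 and 0.078 m and y of drop_bottle in the frame of side_tray between -0.128 and 0.128 m and height (world z) of each of drop_bottle, bond_bottle, dappen_dish below 0.008 m and angle between each of drop_bottle, bond_bottle, dappen_dish's own z axis and vertical below 0.2 rad and x of bond_bottle in the frame of side_tray between -0.078 and 0.078 m and y of bond_bottle in the frame of side_tray between -0.128 and 0.128 m and x of dappen_dish in the frame of side_tray between -0.078 and 0.078 m and y of dappen_dish in the frame of side_tray between -0.128 and 0.128 m), for 0.2 s.
2. the drawer is pulled open by more than 50 mm (value of joint drawer above 0.05 m), for 0.1 s.
3. the syringe lies fully down in the jaws of the holder (horizontal distance between barrel_mid and holder_seat below 0.009 m and z of barrel_mid in the frame of holder_seat between -0.003 and 0.003 m and angle between the y axis of paste_syringe and the y axis of holder_seat, either way round below 0.12 rad), for 0.2 s.
At the end, for the whole second after the job is handed in: Syringe in the holder (barrel's middle within 9 mm across and 3 mm in height of the seat, axis within 0.12 rad); drawer shut to 6 mm; both bottles and the dish upright (0.1 rad), each less than 15 mm from where it stood at the start; all released and at rest (all of step 3 and value of joint drawer below 0.006 m and linear speed of each of paste_syringe, drop_bottle, bond_bottle, dappen_dish below 0.01 m/s and distance of each of drop_bottle, bond_bottle, dappen_dish from where it was at the start of the episode below 0.015 m and angle between each of drop_bottle, bond_bottle, dappen_dish's own z axis and vertical below 0.1 rad); the robot touches nothing.
It fails at once if a bottle or the dish is knocked over (angle between any of drop_bottle, bond_bottle, dappen_dish's own z axis and vertical above 0.7 rad).
It fails at once if the drawer or its case runs into a bottle or the dish (contact force between organiser and drop_bottle above 2 N or contact force between organiser and bond_bottle above 2 N or contact force between organiser and dappen_dish above 2 N).
It also fails if it takes over 150 s, if anything falls off the work surface, if the arm or the gripper's body presses on something with over 40 N, if the wrist force passes 120 N, or if a joint passes its speed limit or range.

## Working session

There is one attempt and no reset: what is moved stays moved. The work goes in short steps, Python scripts to look and compute and a shell command to move; the robot and the scene stay as the last step left them, time stands still between calls to the robot, and variables do not carry over. Pictures are saved under pics/ and viewed, at most 14 in all, crops included, and the job is handed in when it is done.

```bash
mkdir -p pics; ls; cat > h.py <<'E'
import numpy as np, cv2, sys
sys.path.insert(0,'.')
from workcell import robot, cams
def snap(n,save=None):
    s=cams.snapshot(n)
    if save: cv2.imwrite('pics/'+save,s['color'][:,:,::-1])
    return s
def ray(s,p):
    K=np.array(s['camera_matrix']);d=np.array(s['dist_coeffs'],float)
    T=np.array(s['world_from_camera'])
    u=cv2.undistortPoints(np.array([[p]],float),K,d)[0,0]
    return T[:3,3],T[:3,:3]@np.array([u[0],u[1],1.])
def onz(s,p,z):
    o,v=ray(s,p); return o+v*(z-o[2])/v[2]
def tri(s1,p1,s2,p2):
    o1,v1=ray(s1,p1);o2,v2=ray(s2,p2)
    t=np.linalg.lstsq(np.c_[v1,-v2],o2-o1,rcond=None)[0]
    a,b=o1+v1*t[0],o2+v2*t[1]
    return (a+b)/2,np.linalg.norm(a-b)
def proj(s,P):
    T=np.linalg.inv(np.array(s['world_from_camera']))
    return cv2.projectPoints(np.array(P,float).reshape(-1,3),cv2.Rodrigues(T[:3,:3])[0],T[:3,3],np.array(s['camera_matrix']),np.array(s['dist_coeffs'],float))[0][:,0]
E
python3 - <<'E'
from h import *
np.set_printoptions(precision=4,suppress=True)
import pickle
a=snap('scene','s0.png');b=snap('top','t0.png')
pickle.dump((a,b),open('first.pkl','wb'))
for s in(a,b): print(s['world_from_camera'],s['camera_matrix'],s['dist_coeffs'])
print(robot.get_state())
E
```

```text
pics
[[ 0.6008 -0.4138  0.6839 -0.5281]
 [-0.7994 -0.313   0.5129 -0.7747]
 [ 0.0018 -0.8549 -0.5188  0.8794]
 [ 0.      0.      0.      1.    ]] [[456.9382   0.     323.8224]
 [  0.     456.9382 202.3833]
 [  0.       0.       1.    ]] [-0.1087  0.      0.      0.      0.    ]
[[ 0.001  -0.9979  0.0649  0.4108]
 [-1.     -0.0014 -0.0061  0.0322]
 [ 0.0062 -0.0649 -0.9979  1.71  ]
 [ 0.      0.      0.      1.    ]] [[397.2704   0.     318.4617]
 [  0.     397.2704 201.0452]
 [  0.       0.       1.    ]] [-0.0967  0.      0.      0.      0.    ]
{'clock': 0.1, 'joints': array([-1.1505,  0.4179, -0.0103,  1.614 ,  0.0047,  1.1107, -0.053 ]), 'qvel': array([ 0.0016, -0.0018,  0.0004,  0.0006, -0.0004, -0.    ,  0.0004]), 'tau': array([  0.0022, -85.259 ,   0.6409, -42.6691,  -0.0489,   0.0164,
         0.0001]), 'position': array([0.2783, 0.5593, 0.2049]), 'eef_rot': array([-0.0001,  0.2288,  0.9735, -0.0005]), 'wrist_force': array([-1.3498,  0.4403, -0.6185]), 'ft_torque': array([-0.0037, -0.0009, -0.0212]), 'grasp_force': 0.0, 'gripper_width': 0.09401403181843172}
```

View pics/s0.png

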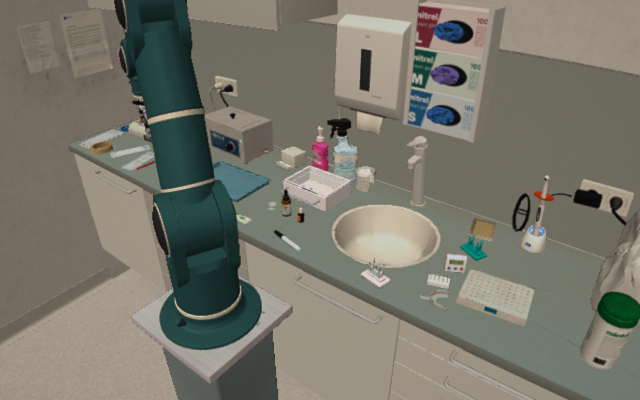

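View pics/t0.png

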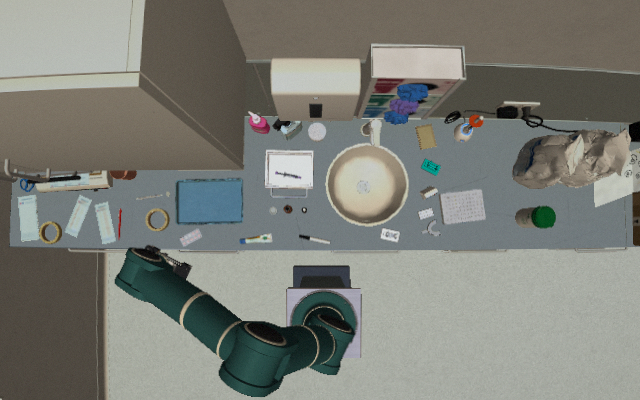

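Scene view: bottles at about (286,203) and (300,214), dish (272,206), drawer unit (316,187), blue tray (235,180), white holder (375,272). Top view: things at (273,210), (288,209), (304,210), unit (289,173), tray (210,201), holder (391,235). I'll enlarge these areas next.

```bash
python3 - <<'E'
from h import *
import pickle
a,b=pickle.load(open('first.pkl','rb'))
def crop(s,x,y,w,h,W,H): return cv2.resize(s['color'][y:y+h,x:x+w,::-1],(W,H),interpolation=cv2.INTER_CUBIC)
m=np.zeros((600,800,3),np.uint8)
m[:300,:400]=crop(b,250,145,80,60+15-15,400,300)   # x5
m[:300,400:]=crop(a,255,160,100,75,400,300)   # x4
m[300:,:400]=crop(b,365,215,50,37,400,300) # x8
m[300:,400:]=crop(a,350,250,50,37,400,300)
cv2.imwrite('pics/m0.png',m)
m2=np.zeros((600,800,3),np.uint8)
m2[:300,:400]=crop(b,255,190,60,45,400,300)
m2[:300,400:]=crop(a,262,182,50,45,400,300)
m2[300:,:400]=crop(b,170,170,80,60,400,300) # x5
m2[300:,400:]=crop(a,200,150,80,60,400,300) # x5
cv2.imwrite('pics/m1.png',m2)
E
```

```text
(no output)
```

View pics/m0.png

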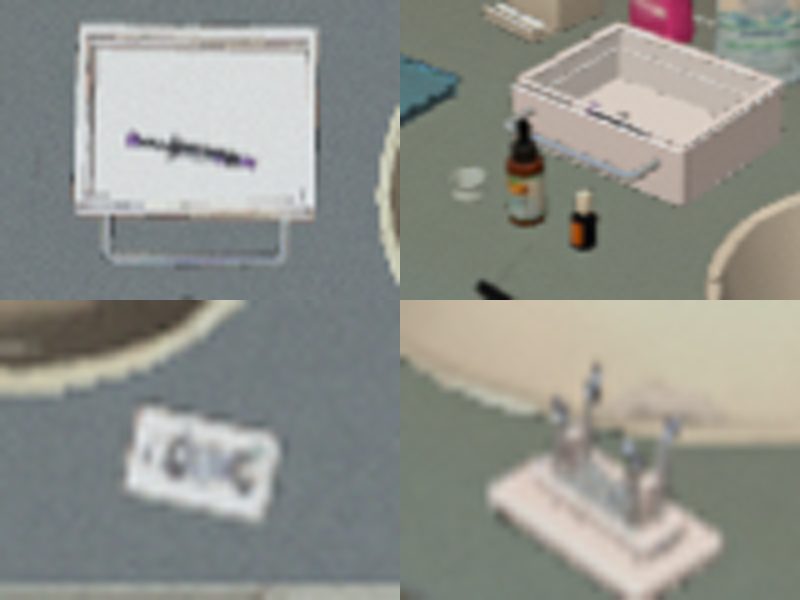

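View pics/m1.png

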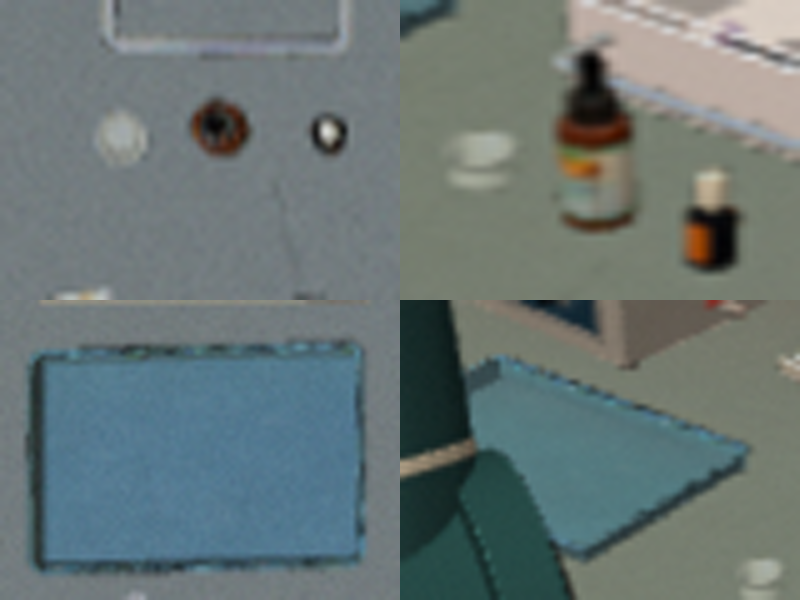

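Enlarged: the top view shows the dish, dropper and bond bottle at (273.0,210.1), (287.5,208.8) and (303.9,209.5). The unit's rim corners, handle and holder foot can be read too. The syringe's flange is in the left part, so its knob points left (+y).

```bash
cat > m.py <<'E'
from h import *
import pickle
np.set_printoptions(precision=4,suppress=True)
a,b=pickle.load(open('first.pkl','rb'))
def P(x0,y0,sx,sy): return lambda x,y:(x0+(x+.5)/sx-.5,y0+(y+.5)/sy-.5)
T0=P(250,145,5,5);S0=P(255,160,4,4);TH=P(365,215,8,300/37);SH=P(350,250,8,300/37)
T1=P(255,190,20/3,20/3);S1=P(262,182,8,20/3);TT=P(170,170,5,5)
print('unit corners',*[onz(b,T0(*p),.067)[:2] for p in[(80,24),(318,28),(315,218),(76,214)]])
print('unit corner FR tri',tri(b,T0(315,218),a,S0(685-400,148)),'FL',tri(b,T0(76,214),a,S0(513-400,88)),'BR',tri(b,T0(318,28),a,S0(782-400,84)))
print('handle ends',onz(b,T0(105,262),.045),onz(b,T0(286,262),.045))
print('handle tri R',tri(b,T0(286,262),a,S0(655-400,165)))
print('syringe ends',onz(b,T0(127,138),.021),onz(b,T0(257,164),.021))
print('foot',*[onz(b,TH(*p),.012)[:2] for p in[(140,104),(280,134),(263,222),(125,188)]])
print('foot scene',*[onz(a,SH(*p),.012)[:2] for p in[(88,192),(320,243),(235,298)]])
for p in[(160,108),(195,70),(232,145),(272,127)]: print('prong z.061',onz(a,SH(*p),.061))
print('dish',onz(b,T1(123,137),.022),onz(a,S1(85,150),.022),tri(b,T1(123,137),a,S1(87,148)))
print('drop',onz(b,T1(220,128),.06),tri(b,T1(214,128),a,S1(192,58)), 'foot sc',onz(a,S1(197,228),0),onz(a,S1(197,218),0))
print('bond',onz(b,T1(329,133),.036),tri(b,T1(330,133),a,S1(312,175)),'foot sc',onz(a,S1(311,265),0))
print('tray',*[onz(b,TT(*p),.02)[:2] for p in[(30,50),(365,45),(360,260),(38,270)]])
# masks in top view
im=b['color'].astype(int)
g=np.abs(im-np.array(np.median(im[205:215,278:283].reshape(-1,3),0))).sum(2)
for n,(x0,y0,x1,y1),z in[('dish',(267,204,280,217),.02),('drop',(281,202,295,216),.05),('bond',(298,203,310,216),.03)]:
    w=g[y0:y1,x0:x1]; m=(w>45).astype(np.uint8); k,l,st,c=cv2.connectedComponentsWithStats(m)
    i=1+np.argmax(st[1:,4]); print(n,st[i],onz(b,(c[i][0]+x0,c[i][1]+y0),z))
E
python3 m.py
```

```text
unit corners [0.7342 0.244 ] [0.7309 0.0445] [0.5711 0.0466] [0.5742 0.2454]
unit corner FR tri (array([0.5723, 0.0447, 0.07  ]), np.float64(0.0049037362685287415)) FL (array([0.5754, 0.2452, 0.0623]), np.float64(0.0021864523825072275)) BR (array([0.7306, 0.0454, 0.0649]), np.float64(0.002220473343111346))
handle ends [0.5359 0.2234 0.045 ] [0.5361 0.0711 0.045 ]
handle tri R (array([0.5411, 0.063 , 0.0608]), np.float64(0.01975616787860775))
syringe ends [0.6443 0.2083 0.021 ] [0.6219 0.0968 0.021 ]
foot [ 0.4086 -0.2505] [ 0.3927 -0.326 ] [ 0.3463 -0.3164] [ 0.3644 -0.2422]
foot scene [ 0.361  -0.2427] [ 0.3875 -0.325 ] [ 0.3443 -0.3155]
prong z.061 [ 0.3642 -0.2685  0.061 ]
prong z.061 [ 0.39   -0.2672  0.061 ]
prong z.061 [ 0.3621 -0.2996  0.061 ]
prong z.061 [ 0.379  -0.3058  0.061 ]
dish [0.4816 0.2152 0.022 ] [0.4807 0.214  0.022 ] (array([0.482 , 0.2147, 0.0223]), np.float64(0.0011692282790954458))
drop [0.4857 0.1506 0.06  ] (array([0.4846, 0.1507, 0.0991]), np.float64(0.0019188462847723362)) foot sc [0.4777 0.1459 0.    ] [0.4851 0.1524 0.    ]
bond [0.4838 0.0833 0.036 ] (array([0.4828, 0.0823, 0.0546]), np.float64(0.0004414455748142245)) foot sc [0.4808 0.0832 0.    ]
tray [0.6128 0.64  ] [0.6168 0.3475] [0.4325 0.3493] [0.4228 0.6283]
dish [ 2  3  8  8 42] [0.4817 0.216  0.02  ]
drop [ 2  2 10 10 73] [0.4859 0.1513 0.05  ]
bond [ 3  4  6  7 29] [0.482  0.0845 0.03  ]
```

Two-view heights agree with the text (dish 22, dropper 99, bond 55, unit 62–70 mm). I'll turn the fingers along world x and go over the dropper bottle.

```bash
python3 -m crank '{"plan":[{"offset":[-0.037,-0.027,0],"angular":[0,0,0.11]},{"offset":[-0.074,-0.055,0],"angular":[0,0,0.22]},{"offset":[-0.11,-0.082,0],"angular":[0,0,0.33]},{"offset":[-0.147,-0.11,0],"angular":[0,0,0.44]},{"offset":[-0.184,-0.137,0],"angular":[0,0,0.55]},{"offset":[-0.221,-0.165,0],"angular":[0,0,0.66]},{"offset":[-0.258,-0.192,0],"angular":[0,0,0.77]},{"offset":[-0.294,-0.22,0],"angular":[0,0,0.88]},{"offset":[-0.331,-0.247,0],"angular":[0,0,1]},{"offset":[-0.368,-0.275,0],"angular":[0,0,1.109]},{"offset":[-0.368,-0.275,0],"angular":[0,0,1.109]},{"offset":[-0.368,-0.275,0],"angular":[0,0,1.109]}]}' 0.06 10
python3 - <<'E'
from h import *
a=snap('scene');b=snap('top')
st=robot.get_state();print(st['position'],st['eef_rot'],st['clock'])
for s,n,(x,y,w,h) in((a,'s',(240,130,100,75)),(b,'t',(260,160,60,45))):
    pass
m=np.hstack([cv2.resize(a['color'][130:230,240:340,::-1],(400,400),interpolation=2),cv2.resize(b['color'][140:240,240:340,::-1],(400,400),interpolation=2)])
cv2.imwrite('pics/g1.png',m);print(proj(a,st['position'])[0],proj(b,st['position'])[0])
E
```

```text
clock: 1.6
position: [0.485, 0.1499, 0.2053]
eef_rot: [-0.0, 0.707, 0.707, -0.0]
wrist_force: [0.0, -0.4, -0.8]
gripper_width: 0.0601
grasp_force: 0.0
[0.48489928 0.1504133  0.2053173 ] [-1.62302742e-04  7.06310441e-01  7.07902196e-01 -1.26312788e-04] 1.7
[284.09568422 162.54047031] [284.87620468 207.25397437]
```

View pics/g1.png

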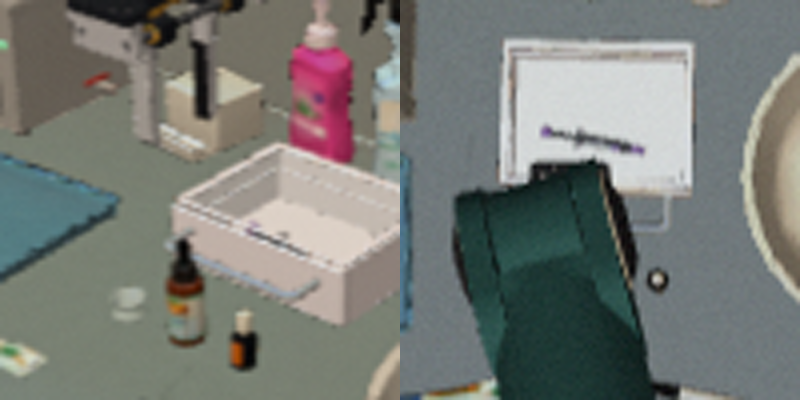

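The projected TCP falls midway between the fingertips (crop 176,130), so camera and robot agree. Descending to grasp the dropper.

```bash
python3 -m crank '{"plan":[{"offset":[0,0,0.03],"angular":[0,0,0]},{"offset":[0,0,0.06],"angular":[0,0,0]},{"offset":[0,0,0.09],"angular":[0,0,0]},{"offset":[0,0,0.115],"angular":[0,0,0]},{"offset":[0,0,0.14],"angular":[0,0,0]},{"offset":[0,0,0.16],"angular":[0,0,0]},{"offset":[0,0,0.175],"angular":[0,0,0]},{"offset":[0,0,0.175],"angular":[0,0,0]}]}' 0.048
python3 -m crank '{"plan":[{"offset":[0,0,0],"angular":[0,0,0]},{"offset":[0,0,0],"angular":[0,0,0]},{"offset":[0,0,0],"angular":[0,0,0]},{"offset":[0,0,0],"angular":[0,0,0]},{"offset":[0,0,0],"angular":[0,0,0]},{"offset":[0,0,0],"angular":[0,0,0]}]}' 0.0 15
```

```text
clock: 2.7
position: [0.4848, 0.1496, 0.0298]
eef_rot: [-0.0, 0.707, 0.707, -0.001]
wrist_force: [-0.3, 0.7, 0.4]
gripper_width: 0.0482
grasp_force: 0.0
clock: 3.45
position: [0.4859, 0.1496, 0.031]
eef_rot: [0.0, 0.707, 0.707, 0.001]
wrist_force: [0.7, 0.1, 6.3]
gripper_width: 0.0314
grasp_force: 15.0
```

```bash
python3 -m crank '{"plan":[{"offset":[0,0,-0.02],"angular":[0,0,0]},{"offset":[0,0,-0.045],"angular":[0,0,0]},{"offset":[0,0,-0.07],"angular":[0,0,0]},{"offset":[0.03,0.005,-0.08],"angular":[0,0,0]},{"offset":[0.065,0.012,-0.08],"angular":[0,0,0]},{"offset":[0.1,0.018,-0.08],"angular":[0,0,0]},{"offset":[0.135,0.025,-0.08],"angular":[0,0,0]},{"offset":[0.17,0.03,-0.08],"angular":[0,0,0]},{"offset":[0.205,0.036,-0.08],"angular":[0,0,0]},{"offset":[0.235,0.041,-0.08],"angular":[0,0,0]},{"offset":[0.26,0.045,-0.08],"angular":[0,0,0]},{"offset":[0.26,0.045,-0.08],"angular":[0,0,0]}]}'
python3 -m crank '{"plan":[{"offset":[0,0,0.02],"angular":[0,0,0]},{"offset":[0,0,0.04],"angular":[0,0,0]},{"offset":[0,0,0.055],"angular":[0,0,0]},{"offset":[0,0,0.066],"angular":[0,0,0]},{"offset":[0,0,0.073],"angular":[0,0,0]},{"offset":[0,0,0.077],"angular":[0,0,0]},{"offset":[0,0,0.077],"angular":[0,0,0]},{"offset":[0,0,0.077],"angular":[0,0,0]}]}'
python3 -m crank '{"plan":[{"offset":[0,0,0],"angular":[0,0,0]},{"offset":[0,0,0],"angular":[0,0,0]},{"offset":[0,0,0],"angular":[0,0,0]}]}' 0.05
python3 -m crank '{"plan":[{"offset":[0,0,-0.02],"angular":[0,0,0]},{"offset":[0,0,-0.05],"angular":[0,0,0]},{"offset":[0,0,-0.09],"angular":[0,0,0]},{"offset":[0,0,-0.13],"angular":[0,0,0]},{"offset":[0,0,-0.13],"angular":[0,0,0]}]}'
```

```text
clock: 4.95
position: [0.5298, 0.411, 0.1099]
eef_rot: [-0.0, 0.706, 0.708, -0.0]
wrist_force: [-0.3, -0.1, -1.0]
gripper_width: 0.0317
grasp_force: 15.0
clock: 5.95
position: [0.5305, 0.4095, 0.0338]
eef_rot: [0.0, 0.707, 0.707, 0.0]
wrist_force: [0.1, -1.0, -0.3]
gripper_width: 0.0314
grasp_force: 15.0
clock: 6.32
position: [0.5304, 0.4094, 0.0335]
eef_rot: [0.0, 0.707, 0.707, 0.0]
wrist_force: [0.0, -0.5, -0.4]
gripper_width: 0.0498
grasp_force: 0.0
clock: 6.95
position: [0.5319, 0.4103, 0.1683]
eef_rot: [0.0, 0.707, 0.707, 0.003]
wrist_force: [0.7, 0.3, -0.3]
gripper_width: 0.0502
grasp_force: 0.0
```

```bash
python3 -m crank '{"plan":[{"offset":[-0.04,-0.006,0],"angular":[0,0,0]},{"offset":[-0.09,-0.013,0],"angular":[0,0,0]},{"offset":[-0.14,-0.02,0],"angular":[0,0,0]},{"offset":[-0.19,-0.028,0],"angular":[0,0,0]},{"offset":[-0.24,-0.035,0],"angular":[0,0,0]},{"offset":[-0.29,-0.043,0],"angular":[0,0,0]},{"offset":[-0.3265,-0.048,0],"angular":[0,0,0]},{"offset":[-0.3265,-0.048,0.02],"angular":[0,0,0]},{"offset":[-0.3265,-0.048,0.04],"angular":[0,0,0]},{"offset":[-0.3265,-0.048,0.06],"angular":[0,0,0]}]}' 0.042
python3 -m crank '{"plan":[{"offset":[0,0,0.03],"angular":[0,0,0]},{"offset":[0,0,0.055],"angular":[0,0,0]},{"offset":[0,0,0.075],"angular":[0,0,0]},{"offset":[0,0,0.088],"angular":[0,0,0]},{"offset":[0,0,0.095],"angular":[0,0,0]},{"offset":[0,0,0.095],"angular":[0,0,0]}]}'
python3 -m crank '{"plan":[{"offset":[0,0,0],"angular":[0,0,0]},{"offset":[0,0,0],"angular":[0,0,0]},{"offset":[0,0,0],"angular":[0,0,0]},{"offset":[0,0,0],"angular":[0,0,0]},{"offset":[0,0,0],"angular":[0,0,0]}]}' 0.0 12
```

```text
clock: 8.2
position: [0.4823, 0.0828, 0.1033]
eef_rot: [0.0, 0.707, 0.707, 0.0]
wrist_force: [0.1, 0.2, -0.9]
gripper_width: 0.0419
grasp_force: 0.0
clock: 8.95
position: [0.4824, 0.0828, 0.0085]
eef_rot: [0.0, 0.707, 0.707, -0.0]
wrist_force: [-0.7, 0.3, 0.6]
gripper_width: 0.0419
grasp_force: 0.0
clock: 9.57
position: [0.4827, 0.083, 0.0087]
eef_rot: [0.0, 0.707, 0.707, 0.0]
wrist_force: [0.6, 0.6, 4.6]
gripper_width: 0.0222
grasp_force: 12.0
```

```bash
python3 -m crank '{"plan":[{"offset":[0,0,-0.02],"angular":[0,0,0]},{"offset":[0,0,-0.05],"angular":[0,0,0]},{"offset":[0,0,-0.085],"angular":[0,0,0]},{"offset":[0.02,0,-0.12],"angular":[0,0,0]},{"offset":[0.06,0.01,-0.13],"angular":[0,0,0]},{"offset":[0.11,0.015,-0.13],"angular":[0,0,0]},{"offset":[0.16,0.02,-0.13],"angular":[0,0,0]},{"offset":[0.21,0.025,-0.13],"angular":[0,0,0]},{"offset":[0.26,0.03,-0.13],"angular":[0,0,0]},{"offset":[0.31,0.037,-0.13],"angular":[0,0,0]},{"offset":[0.36,0.044,-0.13],"angular":[0,0,0]},{"offset":[0.3965,0.048,-0.13],"angular":[0,0,0]}]}'
python3 -m crank '{"plan":[{"offset":[0,0,0.01],"angular":[0,0,0]},{"offset":[0,0,0.04],"angular":[0,0,0]},{"offset":[0,0,0.07],"angular":[0,0,0]},{"offset":[0,0,0.095],"angular":[0,0,0]},{"offset":[0,0,0.113],"angular":[0,0,0]},{"offset":[0,0,0.123],"angular":[0,0,0]},{"offset":[0,0,0.127],"angular":[0,0,0]},{"offset":[0,0,0.127],"angular":[0,0,0]},{"offset":[0,0,0.127],"angular":[0,0,0]}]}'
python3 -m crank '{"plan":[{"offset":[0,0,0],"angular":[0,0,0]},{"offset":[0,0,0],"angular":[0,0,0]},{"offset":[0,0,0],"angular":[0,0,0]}]}' 0.045
python3 -m crank '{"plan":[{"offset":[0,0,-0.02],"angular":[0,0,0]},{"offset":[0,0,-0.05],"angular":[0,0,0]},{"offset":[0,0,-0.09],"angular":[0,0,0]},{"offset":[0,0,-0.13],"angular":[0,0,0]},{"offset":[0,0,-0.13],"angular":[0,0,0]}]}'
```

```text
clock: 11.08
position: [0.5298, 0.4814, 0.1377]
eef_rot: [-0.0, 0.707, 0.708, -0.0]
wrist_force: [-0.7, -0.3, -0.3]
gripper_width: 0.022
grasp_force: 12.0
clock: 12.2
position: [0.5307, 0.4796, 0.0122]
eef_rot: [0.0, 0.707, 0.707, 0.0]
wrist_force: [-0.7, 0.6, -0.3]
gripper_width: 0.0224
grasp_force: 12.0
clock: 12.58
position: [0.5304, 0.4794, 0.0115]
eef_rot: [0.0, 0.707, 0.707, 0.0]
wrist_force: [0.2, -0.3, -0.4]
gripper_width: 0.0441
grasp_force: 0.0
clock: 13.2
position: [0.5319, 0.4804, 0.1465]
eef_rot: [0.0, 0.707, 0.707, 0.003]
wrist_force: [0.2, 0.5, -1.2]
gripper_width: 0.0451
grasp_force: 0.0
```

```bash
python3 -m crank '{"plan":[{"offset":[-0.04,-0.007,0],"angular":[0,0,0]},{"offset":[-0.09,-0.016,0],"angular":[0,0,0]},{"offset":[-0.14,-0.026,0],"angular":[0,0,0]},{"offset":[-0.19,-0.035,0],"angular":[0,0,0]},{"offset":[-0.235,-0.043,0],"angular":[0,0,0]},{"offset":[-0.265,-0.0485,0],"angular":[0,0,0]},{"offset":[-0.265,-0.0485,0.02],"angular":[0,0,0]},{"offset":[-0.265,-0.0485,0.05],"angular":[0,0,0]},{"offset":[-0.265,-0.0485,0.08],"angular":[0,0,0]}]}' 0.05
python3 -m crank '{"plan":[{"offset":[0,0,0.02],"angular":[0,0,0]},{"offset":[0,0,0.038],"angular":[0,0,0]},{"offset":[0,0,0.05],"angular":[0,0,0]},{"offset":[0,0,0.057],"angular":[0,0,0]},{"offset":[0,0,0.057],"angular":[0,0,0]}]}'
python3 -m crank '{"plan":[{"offset":[0,0,0],"angular":[0,0,0]},{"offset":[0,0,0],"angular":[0,0,0]},{"offset":[0,0,0],"angular":[0,0,0]},{"offset":[0,0,0],"angular":[0,0,0]},{"offset":[0,0,0],"angular":[0,0,0]}]}' 0.0 12
```

```text
clock: 14.32
position: [0.4819, 0.2144, 0.0611]
eef_rot: [0.0, 0.707, 0.707, 0.0]
wrist_force: [0.0, 0.1, -0.1]
gripper_width: 0.0498
grasp_force: 0.0
clock: 14.95
position: [0.4819, 0.2143, 0.0044]
eef_rot: [0.0, 0.707, 0.707, -0.0]
wrist_force: [-0.3, 0.1, -0.7]
gripper_width: 0.0502
grasp_force: 0.0
clock: 15.58
position: [0.4822, 0.2145, 0.0048]
eef_rot: [0.0, 0.707, 0.707, 0.0]
wrist_force: [-0.4, -0.6, 6.6]
gripper_width: 0.0313
grasp_force: 12.0
```

```bash
python3 -m crank '{"plan":[{"offset":[0,0,-0.02],"angular":[0,0,0]},{"offset":[0,0,-0.05],"angular":[0,0,0]},{"offset":[0,0,-0.085],"angular":[0,0,0]},{"offset":[0.02,0,-0.12],"angular":[0,0,0]},{"offset":[0.06,0.01,-0.13],"angular":[0,0,0]},{"offset":[0.11,0.015,-0.13],"angular":[0,0,0]},{"offset":[0.16,0.02,-0.13],"angular":[0,0,0]},{"offset":[0.21,0.03,-0.13],"angular":[0,0,0]},{"offset":[0.26,0.04,-0.13],"angular":[0,0,0]},{"offset":[0.305,0.045,-0.13],"angular":[0,0,0]},{"offset":[0.335,0.0485,-0.13],"angular":[0,0,0]},{"offset":[0.335,0.0485,-0.13],"angular":[0,0,0]}]}'
python3 -m crank '{"plan":[{"offset":[0,0,0.02],"angular":[0,0,0]},{"offset":[0,0,0.05],"angular":[0,0,0]},{"offset":[0,0,0.08],"angular":[0,0,0]},{"offset":[0,0,0.1],"angular":[0,0,0]},{"offset":[0,0,0.115],"angular":[0,0,0]},{"offset":[0,0,0.124],"angular":[0,0,0]},{"offset":[0,0,0.127],"angular":[0,0,0]},{"offset":[0,0,0.127],"angular":[0,0,0]},{"offset":[0,0,0.127],"angular":[0,0,0]}]}'
python3 -m crank '{"plan":[{"offset":[0,0,0],"angular":[0,0,0]},{"offset":[0,0,0],"angular":[0,0,0]},{"offset":[0,0,0],"angular":[0,0,0]}]}' 0.052
python3 -m crank '{"plan":[{"offset":[0,0,-0.02],"angular":[0,0,0]},{"offset":[0,0,-0.05],"angular":[0,0,0]},{"offset":[0,0,-0.09],"angular":[0,0,0]},{"offset":[0,0,-0.13],"angular":[0,0,0]},{"offset":[-0.04,0,-0.14],"angular":[0,0,0]},{"offset":[-0.09,0,-0.14],"angular":[0,0,0]},{"offset":[-0.14,0,-0.14],"angular":[0,0,0]},{"offset":[-0.2,0,-0.14],"angular":[0,0,0]},{"offset":[-0.26,0,-0.14],"angular":[0,0,0]},{"offset":[-0.32,0,-0.14],"angular":[0,0,0]},{"offset":[-0.38,0,-0.14],"angular":[0,0,0]},{"offset":[-0.405,0.006,-0.14],"angular":[0,0,0]}]}' 0.04
python3 - <<'E'
from h import *
a=snap('scene');b=snap('top')
st=robot.get_state();print(st['position'],st['clock'])
m=np.hstack([cv2.resize(a['color'][130:230,200:300,::-1],(400,400),interpolation=2),cv2.resize(b['color'][150:250,170:270,::-1],(400,400),interpolation=2)])
cv2.imwrite('pics/g2.png',m)
E
```

```text
clock: 17.08
position: [0.5293, 0.5514, 0.1333]
eef_rot: [-0.0, 0.706, 0.708, -0.0]
wrist_force: [-0.3, -1.0, -0.5]
gripper_width: 0.0314
grasp_force: 12.0
clock: 18.2
position: [0.5306, 0.5496, 0.0081]
eef_rot: [-0.0, 0.707, 0.707, 0.0]
wrist_force: [-0.4, -0.7, 0.1]
gripper_width: 0.0316
grasp_force: 12.0
clock: 18.58
position: [0.5304, 0.5494, 0.0075]
eef_rot: [0.0, 0.707, 0.707, 0.0]
wrist_force: [-0.5, 0.4, -0.1]
gripper_width: 0.0517
grasp_force: 0.0
clock: 20.08
position: [0.5366, 0.1409, 0.1492]
eef_rot: [0.0, 0.708, 0.706, 0.001]
wrist_force: [1.0, 1.0, 1.0]
gripper_width: 0.0401
grasp_force: 0.0
[0.53737661 0.14111331 0.14916793] 20.175
```

View pics/g2.png

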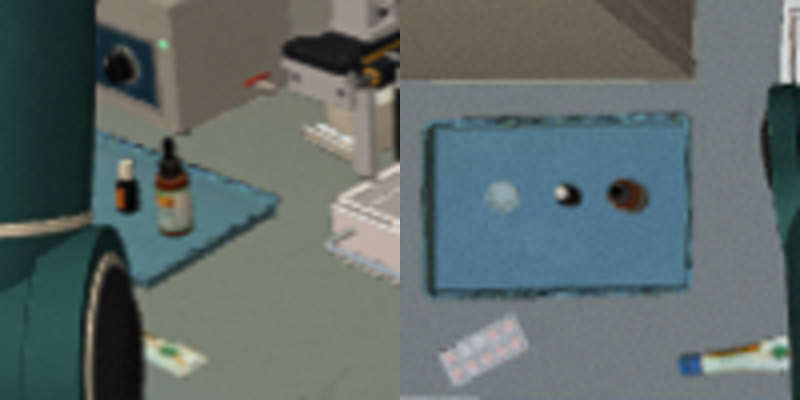

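All three stand upright in the tray (top crop dish (503,196), bond (568,194), dropper (628,194)). Now the handle.

```bash
python3 -m crank '{"plan":[{"offset":[0,0,0.03],"angular":[0,0,0]},{"offset":[0,0,0.055],"angular":[0,0,0]},{"offset":[0,0,0.08],"angular":[0,0,0]},{"offset":[0,0,0.1],"angular":[0,0,0]},{"offset":[0,0,0.113],"angular":[0,0,0]},{"offset":[0,0,0.121],"angular":[0,0,0]},{"offset":[0,0,0.121],"angular":[0,0,0]}]}' 0.026
python3 -m crank '{"plan":[{"offset":[0,0,0],"angular":[0,0,0]},{"offset":[0,0,0],"angular":[0,0,0]},{"offset":[0,0,0],"angular":[0,0,0]},{"offset":[0,0,0],"angular":[0,0,0]}]}' 0.0 20
```

```text
clock: 21.05
position: [0.5364, 0.1445, 0.0266]
eef_rot: [-0.0, 0.707, 0.707, -0.0]
wrist_force: [1.4, 0.1, 0.4]
gripper_width: 0.026
grasp_force: 0.0
clock: 21.55
position: [0.5368, 0.1445, 0.0269]
eef_rot: [0.0, 0.707, 0.707, 0.0]
wrist_force: [-0.6, 0.9, 5.5]
gripper_width: 0.007
grasp_force: 20.0
```

Handle gripped (7 mm). Pulling 110 mm gently.

```bash
python3 -m crank '{"plan":[{"offset":[0,-0.003,0],"angular":[0,0,0]},{"offset":[0,-0.01,0],"angular":[0,0,0]},{"offset":[0,-0.02,0],"angular":[0,0,0]},{"offset":[0,-0.031,0],"angular":[0,0,0]},{"offset":[0,-0.043,0],"angular":[0,0,0]},{"offset":[0,-0.055,0],"angular":[0,0,0]},{"offset":[0,-0.067,0],"angular":[0,0,0]},{"offset":[0,-0.079,0],"angular":[0,0,0]},{"offset":[0,-0.09,0],"angular":[0,0,0]},{"offset":[0,-0.1,0],"angular":[0,0,0]},{"offset":[0,-0.107,0],"angular":[0,0,0]},{"offset":[0,-0.11,0],"angular":[0,0,0]}]}'
python3 -m crank '{"plan":[{"offset":[0,0,0],"angular":[0,0,0]},{"offset":[0,0,0],"angular":[0,0,0]},{"offset":[0,0,0],"angular":[0,0,0]}]}' 0.026
python3 -m crank '{"plan":[{"offset":[0,0,-0.02],"angular":[0,0,0]},{"offset":[0,0,-0.05],"angular":[0,0,0]},{"offset":[0,0,-0.09],"angular":[0,0,0]},{"offset":[0,0,-0.13],"angular":[0,0,0]},{"offset":[0.04,0,-0.15],"angular":[0,0,0]},{"offset":[0.1,0,-0.15],"angular":[0,0,0]},{"offset":[0.16,0,-0.15],"angular":[0,0,0]},{"offset":[0.22,0,-0.15],"angular":[0,0,0]},{"offset":[0.22,0,-0.15],"angular":[0,0,0]}]}' 0.03
python3 - <<'E'
from h import *
import pickle
a=snap('scene');b=snap('top');pickle.dump((a,b),open('open.pkl','wb'))
m=np.hstack([cv2.resize(a['color'][150:250,240:340,::-1],(400,400),interpolation=2),cv2.resize(b['color'][150:250,240:340,::-1],(400,400),interpolation=2)])
cv2.imwrite('pics/g3.png',m)
E
```

```text
clock: 23.05
position: [0.4267, 0.1462, 0.027]
eef_rot: [-0.0, 0.707, 0.708, 0.001]
wrist_force: [14.1, 10.5, -4.5]
gripper_width: 0.007
grasp_force: 20.0
clock: 23.42
position: [0.4263, 0.1441, 0.0264]
eef_rot: [0.0, 0.707, 0.707, -0.0]
wrist_force: [0.1, 0.1, 0.0]
gripper_width: 0.0258
grasp_force: 0.0
clock: 24.55
position: [0.425, 0.3682, 0.1756]
eef_rot: [-0.0, 0.705, 0.709, -0.0]
wrist_force: [-0.2, -0.5, -0.8]
gripper_width: 0.0303
grasp_force: 0.0
```

View pics/g3.png

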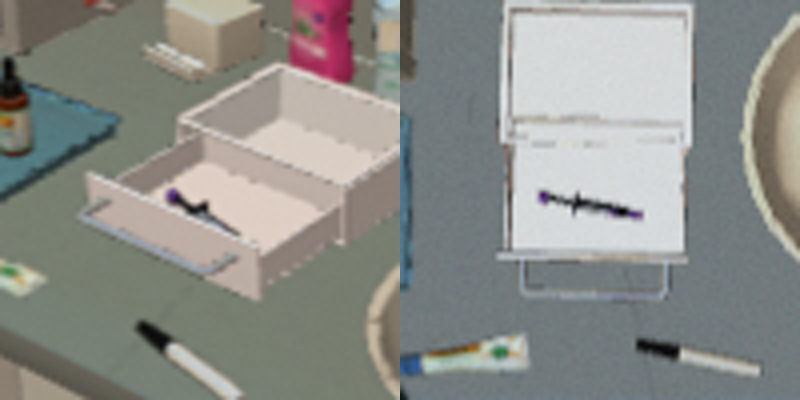

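Drawer is out; the syringe lies at top crop (539,197)–(643,215), with its flange at (577,204).

```bash
python3 - <<'E'
from h import *
import pickle
np.set_printoptions(precision=4,suppress=True)
a,b=pickle.load(open('open.pkl','rb'))
im=b['color'].astype(float)
x0,y0,x1,y1=271,195,306,208
w=im[y0:y1,x0:x1].min(2); bg=np.median(w); d=np.clip(bg-w-25,0,None)
ys,xs=np.nonzero(d); wt=d[ys,xs]
P=np.array([onz(b,(x+x0,y+y0),.021)[:2] for x,y in zip(xs,ys)])
c=np.average(P,axis=0,weights=wt); C=np.cov(P.T,aweights=wt); v=np.linalg.eigh(C)[1][:,1]; v*=np.sign(v[1])
t=(P-c)@v; print('c',c,'dir',v,'angle from y',np.degrees(np.arctan2(v[0],v[1])),'t',t.min(),t.max())
for k in np.arange(-.064,.064,.004):
    s=(t>=k)&(t<k+.004); print(round(k,3),int(wt[s].sum()),end=' | ')
mid=c+v*((t.min()+t.max())/2); print('\nmid',mid,'barrel_mid',mid-v*.0115)
q=lambda x,y:(240+(x+.5)/4-.5,150+(y+.5)/4-.5)
print('flange',tri(b,q(177,204),a,q(203,210)),'knob',tri(b,q(143,197),a,q(173,196)), onz(b,q(177,204),.021),onz(b,q(143,197),.021),onz(b,q(240,215),.021))
E
```

```text
c [0.5207 0.1545] dir [0.185  0.9827] angle from y 10.663545486108017 t -0.05540411594160788 0.05843029222191422
-0.064 0 | -0.06 0 | -0.056 131 | -0.052 193 | -0.048 231 | -0.044 237 | -0.04 338 | -0.036 397 | -0.032 327 | -0.028 362 | -0.024 251 | -0.02 285 | -0.016 163 | -0.012 267 | -0.008 321 | -0.004 281 | 0.0 275 | 0.004 303 | 0.008 328 | 0.012 464 | 0.016 524 | 0.02 155 | 0.024 186 | 0.028 102 | 0.032 151 | 0.036 114 | 0.04 167 | 0.044 224 | 0.048 380 | 0.052 361 | 0.056 51 | 0.06 0 | 
mid [0.521 0.156] barrel_mid [0.5189 0.1447]
flange (array([0.5234, 0.1672, 0.0266]), np.float64(0.004519608369293832)) knob (array([0.5294, 0.2054, 0.0248]), np.float64(0.0001652170398433907)) [0.5223 0.1693 0.021 ] [0.5297 0.2057 0.021 ] [0.5106 0.1022 0.021 ]
```

```bash
python3 -m crank '{"plan":[{"offset":[-0.04,0.015,0],"angular":[0,0,0.03]},{"offset":[-0.08,0.03,0],"angular":[0,0,0.06]},{"offset":[-0.12,0.05,0],"angular":[0,0,0.1]},{"offset":[-0.16,0.067,0],"angular":[0,0,0.13]},{"offset":[-0.2,0.083,0],"angular":[0,0,0.16]},{"offset":[-0.2212,0.0926,0],"angular":[0,0,0.186]},{"offset":[-0.2212,0.0926,0.03],"angular":[0,0,0.186]},{"offset":[-0.2212,0.0926,0.06],"angular":[0,0,0.186]},{"offset":[-0.2212,0.0926,0.09],"angular":[0,0,0.186]},{"offset":[-0.2212,0.0926,0.12],"angular":[0,0,0.186]},{"offset":[-0.2212,0.0926,0.13],"angular":[0,0,0.186]},{"offset":[-0.2212,0.0926,0.13],"angular":[0,0,0.186]}]}' 0.03 25
python3 - <<'E'
from h import *
s=robot.get_state();print(s['position'],s['eef_rot'])
a=snap('scene');b=snap('top')
m=np.hstack([cv2.resize(a['color'][150:250,240:340,::-1],(400,400),interpolation=2),cv2.resize(b['color'][150:250,240:340,::-1],(400,400),interpolation=2)])
cv2.imwrite('pics/g4.png',m)
E
```

```text
clock: 26.15
position: [0.5189, 0.143, 0.0466]
eef_rot: [-0.0, 0.77, 0.638, -0.0]
wrist_force: [-1.0, -0.7, -0.8]
gripper_width: 0.03
grasp_force: 0.0
[0.51890885 0.14296809 0.04658274] [-4.57606519e-05  7.69844786e-01  6.38231090e-01 -2.81198943e-04]
```

View pics/g4.png

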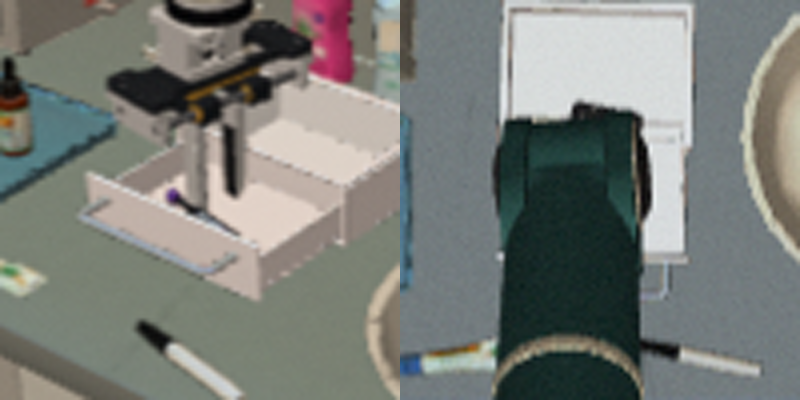

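The fingers straddle the barrel with the flange behind them. Descending to just above the drawer floor and closing.

```bash
python3 -m crank '{"plan":[{"offset":[0,0,0.012],"angular":[0,0,0]},{"offset":[0,0,0.022],"angular":[0,0,0]},{"offset":[0,0,0.029],"angular":[0,0,0]},{"offset":[0,0,0.0315],"angular":[0,0,0]},{"offset":[0,0,0.0315],"angular":[0,0,0]}]}'
python3 -m crank '{"plan":[{"offset":[0,0,0],"angular":[0,0,0]},{"offset":[0,0,0],"angular":[0,0,0]},{"offset":[0,0,0],"angular":[0,0,0]},{"offset":[0,0,0],"angular":[0,0,0]}]}' 0.0 25
python3 -m crank '{"plan":[{"offset":[0,0,-0.015],"angular":[0,0,0]},{"offset":[0,0,-0.04],"angular":[0,0,0]},{"offset":[0,0,-0.07],"angular":[0,0,0]},{"offset":[0,0,-0.1],"angular":[0,0,0]},{"offset":[0,0,-0.13],"angular":[0,0,0]},{"offset":[0,0,-0.13],"angular":[0,0,0]},{"offset":[0,0,-0.13],"angular":[0,0,0]}]}'
python3 - <<'E'
from h import *
s=robot.get_state();print(s['position'],s['eef_rot'])
a=snap('scene')
m=cv2.resize(a['color'][130:230,240:340,::-1],(600,600),interpolation=2)
cv2.imwrite('pics/g5.png',m);print((proj(a,s['position'])[0]-[240,130])*6)
E
```

```text
clock: 26.88
position: [0.519, 0.1431, 0.0148]
eef_rot: [0.0, 0.77, 0.638, -0.0]
wrist_force: [0.4, -0.2, -0.8]
gripper_width: 0.0298
grasp_force: 0.0
clock: 27.38
position: [0.5191, 0.1432, 0.0151]
eef_rot: [0.0, 0.77, 0.638, 0.0]
wrist_force: [0.6, -0.3, 1.2]
gripper_width: 0.0115
grasp_force: 25.0
clock: 28.25
position: [0.5187, 0.1432, 0.1451]
eef_rot: [-0.0, 0.77, 0.638, -0.0]
wrist_force: [0.9, 0.2, -0.0]
gripper_width: 0.0116
grasp_force: 25.0
[0.51872941 0.14315419 0.14505602] [-3.87998315e-05  7.69680746e-01  6.38428968e-01 -8.45602996e-06]
[317.56549714 272.31107739]
```

View pics/g5.png

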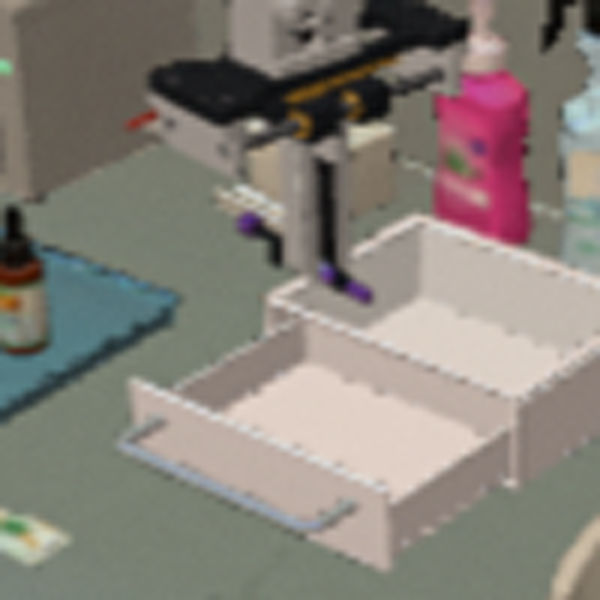

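Syringe held: knob at crop (248,224), tip (365,293), looking about level. I'll check tilt and grasp place by intersecting those rays with the syringe's vertical plane, then re-measure the holder.

```bash
python3 - <<'E'
from h import *
import pickle
np.set_printoptions(precision=4,suppress=True)
a,b=pickle.load(open('first.pkl','rb'))
s=robot.get_state();p=s['position']; v=np.array([.185,.983,0]);n=np.array([.983,-.185,0])
for nm,q in(('knob',(248,224)),('ringend',(328,272)),('tipend',(368,296))):
    o,d=ray(a,(240+(q[0]+.5)/6-.5,130+(q[1]+.5)/6-.5)); X=o+d*((p-o)@n)/(d@n); print(nm,X,'along',(X-p)@v,'z-tcp',X[2]-p[2])
# holder foot masks, both views: minAreaRect corners of white blob -> plane z .012
im=b['color'].astype(float)[222:250,375:410]; sub=cv2.resize(im,None,fx=8,fy=8,interpolation=cv2.INTER_CUBIC)
for th in (150,165,180):
    m=(sub.min(2)>th).astype(np.uint8); m=cv2.morphologyEx(m,cv2.MORPH_CLOSE,np.ones((41,41)))
    k,l,st,c=cv2.connectedComponentsWithStats(m); i=np.argmin([np.hypot(c[j][0]-122,c[j][1]-108)+(st[j][4]<3000)*1e4 for j in range(1,k)])+1
    cn=max(cv2.findContours((l==i).astype(np.uint8),0,2)[0],key=cv2.contourArea)
    R=cv2.boxPoints(cv2.minAreaRect(cn)); W=np.array([onz(b,(375+(x+.5)/8-.5,222+(y+.5)/8-.5),.012)[:2] for x,y in R])
    e=[W[1]-W[0],W[2]-W[1]]; L=e[np.argmax([np.linalg.norm(x) for x in e])]; L*=np.sign(L[1])
    print(th,'c',W.mean(0),'sizes',[np.linalg.norm(x) for x in e],'ang',np.degrees(np.arctan2(L[0],L[1])))
E
```

```text
knob [0.5309 0.2085 0.1528] along 0.0665837009982403 z-tcp 0.008183864338254021
ringend [0.5172 0.1357 0.1499] along -0.007472684464728554 z-tcp 0.005250205552784881
tipend [0.5106 0.1009 0.1485] along -0.0429085015086419 z-tcp 0.003850062596995163
150 c [ 0.394  -0.2688] sizes [np.float64(0.07492021976050875), np.float64(0.11618507370097472)] ang 12.665588360004191
165 c [ 0.3772 -0.2832] sizes [np.float64(0.04663999529734598), np.float64(0.0784691351857009)] ang 12.614566987153973
180 c [ 0.3772 -0.2833] sizes [np.float64(0.04457278112344), np.float64(0.07664944230137298)] ang 12.43678794641535
```

Syringe level within noise (~0.04 rad), axis 6 mm above TCP, barrel middle ~2.5 mm towards the knob. Holder foot measured at 46.6 x 78.5 mm, centre (0.377,-0.283), 12.5°. Moving above it.

```bash
python3 -m crank '{"plan":[{"offset":[-0.03,-0.004,0],"angular":[0,0,0]},{"offset":[-0.07,-0.009,0],"angular":[0,0,0]},{"offset":[-0.11,-0.015,0],"angular":[0,0,0]},{"offset":[-0.15,-0.02,0],"angular":[0,0,0]},{"offset":[-0.19,-0.026,0],"angular":[0,0,0]},{"offset":[-0.23,-0.031,0],"angular":[0,0,0]},{"offset":[-0.27,-0.037,0],"angular":[0,0,0.01]},{"offset":[-0.31,-0.042,0],"angular":[0,0,0.015]},{"offset":[-0.35,-0.048,0],"angular":[0,0,0.02]},{"offset":[-0.39,-0.053,0],"angular":[0,0,0.025]},{"offset":[-0.425,-0.058,0],"angular":[0,0,0.032]},{"offset":[-0.4485,-0.0609,0],"angular":[0,0,0.032]}]}'
python3 -m crank '{"plan":[{"offset":[0,0,0.02],"angular":[0,0,0]},{"offset":[0,0,0.035],"angular":[0,0,0]},{"offset":[0,0,0.045],"angular":[0,0,0]},{"offset":[0,0,0.05],"angular":[0,0,0]},{"offset":[0,0,0.05],"angular":[0,0,0]},{"offset":[0,0,0.05],"angular":[0,0,0]}]}'
python3 - <<'E'
from h import *
s=robot.get_state();print(s['position'],s['eef_rot'])
a=snap('scene')
m=cv2.resize(a['color'][225:300,330:430,::-1],(800,600),interpolation=2)
cv2.imwrite('pics/g6.png',m);print((proj(a,s['position'])[0]-[330,225])*8, (proj(a,[.3765,-.2837,.045])[0]-[330,225])*8)
E
```

```text
clock: 29.8
position: [0.375, -0.2877, 0.1445]
eef_rot: [-0.0, 0.78, 0.625, -0.001]
wrist_force: [0.5, 0.0, -0.2]
gripper_width: 0.0117
grasp_force: 25.0
clock: 30.55
position: [0.3765, -0.2864, 0.0954]
eef_rot: [0.0, 0.78, 0.626, 0.0]
wrist_force: [0.5, -0.0, 0.2]
gripper_width: 0.0111
grasp_force: 25.0
[ 0.37645416 -0.2864033   0.0953702 ] [2.70920197e-04 7.79773145e-01 6.26062097e-01 1.41546835e-04]
[383.99646135 227.81658309] [368.31258708 336.79489918]
```

View pics/g6.png

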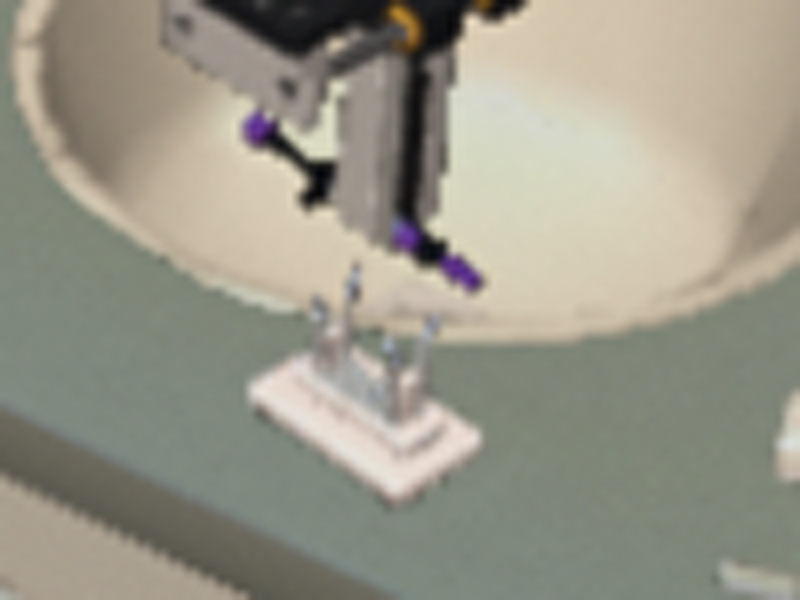

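Syringe above the jaws: knob (260,130), tip (475,278). Prong tips pair at (320,308)/(355,278) and (391,345)/(432,325). I'll compare the two in this same view.

```bash
python3 - <<'E'
from h import *
np.set_printoptions(precision=4,suppress=True)
a=snap('scene');p=robot.get_state()['position']
f=lambda x,y:(330+(x+.5)/8-.5,225+(y+.5)/8-.5)
v=np.array([np.sin(.218),np.cos(.218),0]);n=np.array([v[1],-v[0],0])
X={}
for nm,q in(('knob',(260,130)),('flange',(318,184)),('ring',(405,235)),('tipend',(478,284))):
    o,d=ray(a,f(*q)); x=o+d*((p-o)@n)/(d@n); X[nm]=x; print(nm,'along',(x-p)@v,'dz',x[2]-p[2])
t=[onz(a,f(*q),.061) for q in((320,308),(355,278),(391,345),(432,325))]
m1=(t[0]+t[1])/2;m2=(t[2]+t[3])/2;c=(m1+m2)/2
print('prong',*t,'pair dist',np.linalg.norm(m1-m2),'dir',np.degrees(np.arctan2(*(m1-m2)[:2])),'c',c[:2],'c-tcp along',(c-p)@v,'across',(c-p)@n)
E
```

```text
knob along 0.0641035560522318 dz 0.008370238928762722
flange along 0.03427533778366186 dz 0.001143856838932214
ring along -0.00809372268062643 dz 0.003120966264580985
tipend along -0.042595131686132985 dz 0.0021737503642775408
prong [ 0.3635 -0.2689  0.061 ] [ 0.3856 -0.2699  0.061 ] [ 0.361  -0.2999  0.061 ] [ 0.3792 -0.3058  0.061 ] pair dist 0.03372307614017732 dir 7.6719098013065175 c [ 0.3723 -0.2861] c-tcp along -0.0005778859459636835 across -0.00412129663252114
```

```bash
python3 -m crank '{"plan":[{"offset":[0,-0.001,0.015],"angular":[0,0,0]},{"offset":[0,-0.001,0.027],"angular":[0,0,0]},{"offset":[0,-0.001,0.037],"angular":[0,0,0]},{"offset":[0,-0.001,0.042],"angular":[0,0,0]},{"offset":[0,-0.001,0.045],"angular":[0,0,0]},{"offset":[0,-0.001,0.045],"angular":[0,0,0]}]}' - 35
python3 -m crank '{"plan":[{"offset":[0,0,0.003],"angular":[0,0,0]},{"offset":[0,0,0.006],"angular":[0,0,0]},{"offset":[0,0,0.006],"angular":[0,0,0]}]}'
```

```text
clock: 31.4
position: [0.3764, -0.2867, 0.0503]
eef_rot: [0.001, 0.78, 0.626, 0.0]
wrist_force: [5.9, -0.9, 4.4]
gripper_width: 0.0113
grasp_force: 35.0
clock: 31.78
position: [0.3762, -0.2865, 0.044]
eef_rot: [0.001, 0.78, 0.626, 0.0]
wrist_force: [8.1, -2.7, -8.3]
gripper_width: 0.0114
grasp_force: 35.0
```

Sideways force of +8 N means the seat is a little further in +x; I shift there while pressing down.

```bash
python3 -m crank '{"plan":[{"offset":[0,0.0015,0],"angular":[0,0,0]},{"offset":[0,0.0015,0.002],"angular":[0,0,0]},{"offset":[0,0.0015,0.002],"angular":[0,0,0]}]}'
python3 -m crank '{"plan":[{"offset":[0,0,0.0015],"angular":[0,0,0]},{"offset":[0,0,0.003],"angular":[0,0,0]},{"offset":[0,0,0.003],"angular":[0,0,0]}]}'
```

```text
clock: 32.15
position: [0.3769, -0.2865, 0.0417]
eef_rot: [0.0, 0.78, 0.626, -0.0]
wrist_force: [6.5, -1.5, -7.9]
gripper_width: 0.0113
grasp_force: 35.0
clock: 32.52
position: [0.377, -0.2865, 0.0398]
eef_rot: [0.0, 0.78, 0.626, 0.001]
wrist_force: [-3.3, 6.6, 30.0]
gripper_width: 0.0111
grasp_force: 35.0
```

30 N upward at TCP z 0.0398: the barrel is down on its cradles. Releasing and looking.

```bash
python3 -m crank '{"plan":[{"offset":[0,0,-0.0008],"angular":[0,0,0]},{"offset":[0,0,-0.0008],"angular":[0,0,0]},{"offset":[0,0,-0.0008],"angular":[0,0,0]},{"offset":[0,0,-0.0008],"angular":[0,0,0]}]}' 0.034 20
python3 -m crank '{"plan":[{"offset":[0,0,-0.015],"angular":[0,0,0]},{"offset":[0,0,-0.035],"angular":[0,0,0]},{"offset":[0,0,-0.06],"angular":[0,0,0]},{"offset":[0,0,-0.09],"angular":[0,0,0]},{"offset":[0,0,-0.13],"angular":[0,0,0]},{"offset":[0.04,0.005,-0.14],"angular":[0,0,0]},{"offset":[0.1,0.01,-0.14],"angular":[0,0,-0.03]},{"offset":[0.16,0.015,-0.14],"angular":[0,0,-0.06]},{"offset":[0.22,0.02,-0.14],"angular":[0,0,-0.1]},{"offset":[0.28,0.02,-0.14],"angular":[0,0,-0.15]},{"offset":[0.34,0.02,-0.14],"angular":[0,0,-0.19]},{"offset":[0.4,0.02,-0.14],"angular":[0,0,-0.218]}]}'
python3 - <<'E'
from h import *
import pickle
a=snap('scene');b=snap('top');pickle.dump((a,b),open('seat.pkl','wb'))
s=robot.get_state();print(s['position'],s['eef_rot'])
m=np.zeros((600,800,3),np.uint8)
m[:300,:400]=cv2.resize(a['color'][245:290,345:405,::-1],(400,300),interpolation=2)
m[:300,400:]=cv2.resize(b['color'][213:258,360:420,::-1],(400,300),interpolation=2)
m[300:,:400]=cv2.resize(a['color'][150:225,240:340,::-1],(400,300),interpolation=2)
m[300:,400:]=cv2.resize(b['color'][155:230,240:340,::-1],(400,300),interpolation=2)
cv2.imwrite('pics/g7.png',m)
E
```

```text
clock: 33.02
position: [0.3765, -0.2864, 0.0397]
eef_rot: [-0.0, 0.78, 0.626, -0.0]
wrist_force: [-0.8, 1.0, 0.2]
gripper_width: 0.0342
grasp_force: 0.0
clock: 34.52
position: [0.483, 0.1015, 0.181]
eef_rot: [0.0, 0.707, 0.707, 0.0]
wrist_force: [1.1, -0.6, -0.3]
gripper_width: 0.0344
grasp_force: 0.0
[0.48311848 0.10543919 0.18042919] [7.77997875e-05 7.04352905e-01 7.09849852e-01 4.07903520e-04]
```

View pics/g7.png

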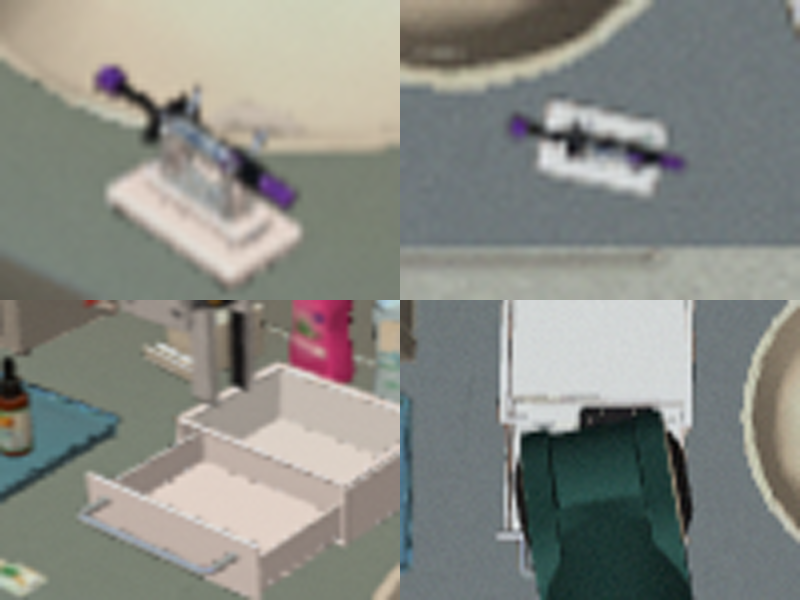

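The syringe lies in the jaws, seen in both views: top crop knob (518,127), tip (685,162). I'll check its middle numerically.

```bash
python3 - <<'E'
from h import *
import pickle
np.set_printoptions(precision=4,suppress=True)
a,b=pickle.load(open('seat.pkl','rb'))
ft=lambda x,y:(360+(x+.5)*.15-.5,213+(y+.5)*.15-.5); fs=lambda x,y:(345+(x+.5)*.15-.5,245+(y+.5)*.15-.5)
im=b['color'].astype(float); w=im[225:245,370:408]
k=onz(b,ft(118,127),.045);t=onz(b,ft(284,162),.045);fl=onz(b,ft(177,139),.045)
print('knob-c',k,'tip',t,'fl',fl); v=(k-t)/np.linalg.norm(k-t); print('ang',np.degrees(np.arctan2(v[0],v[1])))
for n,x in(('knob',k-v*.0625),('tip',t+v*.0445),('flange',fl-v*.0285)): print(n,x, 'rel seat',(x-[.3772,-.2833,.045])@v)
for n,p,q in(('knob',(118,127),(110,78)),('tip',(280,162),(290,198)),('fl',(177,139),(167,117))): print(n,tri(b,ft(*p),a,fs(*q)))
E
```

```text
knob-c [ 0.3909 -0.2247  0.045 ] tip [ 0.3687 -0.3299  0.045 ] fl [ 0.3833 -0.262   0.045 ]
ang 11.926948990098055
knob [ 0.378  -0.2859  0.045 ] rel seat -0.0023451211737686526
tip [ 0.3779 -0.2863  0.045 ] rel seat -0.002810375570231054
flange [ 0.3775 -0.2899  0.045 ] rel seat -0.006408374984631052
knob (array([ 0.3907, -0.2239,  0.0474]), np.float64(0.0010427176079500701))
tip (array([ 0.3689, -0.3275,  0.0455]), np.float64(0.0006185288474728714))
fl (array([ 0.3824, -0.2601,  0.0482]), np.float64(0.0033402206910357725))
```

Barrel middle within ~4 mm along and ~1 mm across, 12° — seated. Now pinch the handle again.

```bash
python3 -m crank '{"plan":[{"offset":[0.02,-0.025,0],"angular":[0,0,0]},{"offset":[0.045,-0.0566,0],"angular":[0,0,0]},{"offset":[0.045,-0.0566,0],"angular":[0,0,0]},{"offset":[0.045,-0.0566,0],"angular":[0,0,0]}]}' 0.026 20
python3 -m crank '{"plan":[{"offset":[0,0,0.03],"angular":[0,0,0]},{"offset":[0,0,0.06],"angular":[0,0,0]},{"offset":[0,0,0.09],"angular":[0,0,0]},{"offset":[0,0,0.09],"angular":[0,0,0]}]}'
```

```text
clock: 35.12
position: [0.4266, 0.1443, 0.1805]
eef_rot: [0.0, 0.707, 0.707, 0.0]
wrist_force: [0.5, -0.5, 0.1]
gripper_width: 0.026
grasp_force: 0.0
clock: 35.62
position: [0.4258, 0.1433, 0.0887]
eef_rot: [-0.0, 0.708, 0.707, -0.002]
wrist_force: [0.3, -0.7, 0.4]
gripper_width: 0.026
grasp_force: 0.0
```

```bash
python3 -m crank '{"plan":[{"offset":[0,0,0.025],"angular":[0,0,0]},{"offset":[0,0,0.045],"angular":[0,0,0]},{"offset":[0,0,0.058],"angular":[0,0,0]},{"offset":[0,0,0.063],"angular":[0,0,0]},{"offset":[0,0,0.063],"angular":[0,0,0]}]}'
python3 -m crank '{"plan":[{"offset":[0,0,0],"angular":[0,0,0]},{"offset":[0,0,0],"angular":[0,0,0]},{"offset":[0,0,0],"angular":[0,0,0]},{"offset":[0,0,0],"angular":[0,0,0]}]}' 0.0 20
python3 -m crank '{"plan":[{"offset":[0,0.003,0],"angular":[0,0,0]},{"offset":[0,0.012,0],"angular":[0,0,0]},{"offset":[0,0.024,0],"angular":[0,0,0]},{"offset":[0,0.036,0],"angular":[0,0,0]},{"offset":[0,0.048,0],"angular":[0,0,0]},{"offset":[0,0.06,0],"angular":[0,0,0]},{"offset":[0,0.072,0],"angular":[0,0,0]},{"offset":[0,0.084,0],"angular":[0,0,0]},{"offset":[0,0.094,0],"angular":[0,0,0]},{"offset":[0,0.102,0],"angular":[0,0,0]},{"offset":[0,0.107,0],"angular":[0,0,0]},{"offset":[0,0.108,0],"angular":[0,0,0]}]}'
python3 -m crank '{"plan":[{"offset":[0,0.001,0],"angular":[0,0,0]},{"offset":[0,0.002,0],"angular":[0,0,0]},{"offset":[0,0.003,0],"angular":[0,0,0]},{"offset":[0,0.003,0],"angular":[0,0,0]}]}'
```

```text
clock: 36.25
position: [0.4265, 0.1447, 0.0272]
eef_rot: [0.0, 0.707, 0.707, 0.0]
wrist_force: [-0.0, 0.1, 0.4]
gripper_width: 0.026
grasp_force: 0.0
clock: 36.75
position: [0.4268, 0.1449, 0.0271]
eef_rot: [0.0, 0.707, 0.707, 0.001]
wrist_force: [2.1, -0.3, 4.7]
gripper_width: 0.0074
grasp_force: 20.0
clock: 38.25
position: [0.5346, 0.1431, 0.0271]
eef_rot: [0.001, 0.708, 0.707, -0.0]
wrist_force: [-1.2, -8.2, 11.9]
gripper_width: 0.0072
grasp_force: 20.0
clock: 38.75
position: [0.5374, 0.1431, 0.0271]
eef_rot: [0.001, 0.708, 0.707, -0.001]
wrist_force: [-0.2, -8.9, 9.6]
gripper_width: 0.0074
grasp_force: 20.0
```

```bash
python3 -m crank '{"plan":[{"offset":[0,0.001,0],"angular":[0,0,0]},{"offset":[0,0.002,0],"angular":[0,0,0]},{"offset":[0,0.002,0],"angular":[0,0,0]}]}'
```

```text
clock: 39.12
position: [0.5394, 0.1431, 0.0271]
eef_rot: [0.001, 0.708, 0.707, -0.001]
wrist_force: [-0.4, -9.4, 9.8]
gripper_width: 0.007
grasp_force: 20.0
```

```bash
python3 -m crank '{"plan":[{"offset":[0,0.001,0],"angular":[0,0,0]},{"offset":[0,0.002,0],"angular":[0,0,0]},{"offset":[0,0.003,0],"angular":[0,0,0]},{"offset":[0,0.003,0],"angular":[0,0,0]}]}'
python3 - <<'E'
from h import *
import pickle
a=snap('scene');pickle.dump(a,open('shut.pkl','wb'))
a0=pickle.load(open('first.pkl','rb'))[0]
m=np.hstack([cv2.resize(q['color'][150:250,260:360,::-1],(400,400),interpolation=2) for q in(a0,a)])
cv2.imwrite('pics/g8.png',m)
E
```

```text
clock: 39.62
position: [0.5418, 0.143, 0.027]
eef_rot: [0.0, 0.708, 0.707, -0.001]
wrist_force: [-4.9, -10.2, 14.9]
gripper_width: 0.0073
grasp_force: 20.0
```

View pics/g8.png

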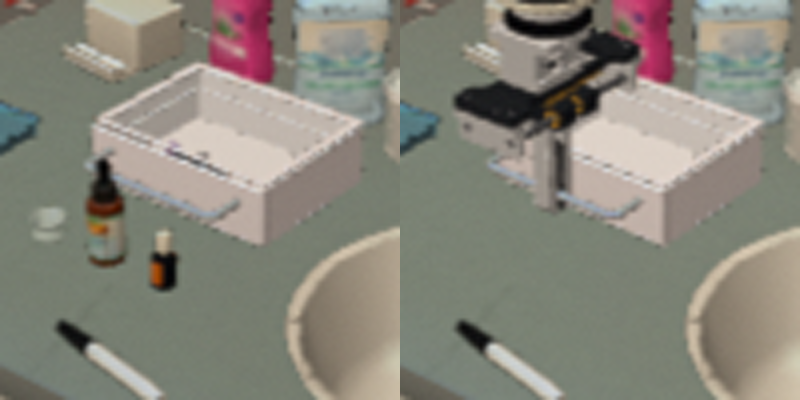

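Right half: the drawer panel and handle sit just as at the start (left), and the push met the stop. Releasing and returning for the dish.

```bash
python3 -m crank '{"plan":[{"offset":[0,0,0],"angular":[0,0,0]},{"offset":[0,0,0],"angular":[0,0,0]},{"offset":[0,0,0],"angular":[0,0,0]}]}' 0.024
python3 -m crank '{"plan":[{"offset":[0,0,-0.02],"angular":[0,0,0]},{"offset":[0,0,-0.05],"angular":[0,0,0]},{"offset":[0,0,-0.09],"angular":[0,0,0]},{"offset":[0,0,-0.13],"angular":[0,0,0]},{"offset":[0.04,0,-0.14],"angular":[0,0,0]},{"offset":[0.1,-0.003,-0.14],"angular":[0,0,0]},{"offset":[0.16,-0.006,-0.14],"angular":[0,0,0]},{"offset":[0.22,-0.009,-0.14],"angular":[0,0,0]},{"offset":[0.28,-0.012,-0.14],"angular":[0,0,0]},{"offset":[0.34,-0.012,-0.14],"angular":[0,0,0]},{"offset":[0.39,-0.012,-0.14],"angular":[0,0,0]},{"offset":[0.405,-0.012,-0.14],"angular":[0,0,0]}]}' 0.024
python3 -m crank '{"plan":[{"offset":[0,0,0],"angular":[0,0,0]},{"offset":[0,0,0],"angular":[0,0,0]},{"offset":[0,0,0.03],"angular":[0,0,0]},{"offset":[0,0,0.06],"angular":[0,0,0]},{"offset":[0,0,0.09],"angular":[0,0,0]},{"offset":[0,0,0.11],"angular":[0,0,0]},{"offset":[0,0,0.11],"angular":[0,0,0]},{"offset":[0,0,0.11],"angular":[0,0,0]}]}' 0.052 12
python3 - <<'E'
from h import *
import pickle
np.set_printoptions(precision=4,suppress=True)
s=robot.get_state();print(s['position'],s['eef_rot'])
b=snap('top');b0,bo=pickle.load(open('first.pkl','rb'))[1],pickle.load(open('open.pkl','rb'))[1]
# handle-bar row profile, shut at start vs now (columns of bare bar)
for q in(b0,bo,b):
    g=q['color'][185:215,275:302].astype(float).mean(2)[:,[0,1,6,7,8,20,21,22]].mean(1); print(g.round().astype(int))
E
```

```text
clock: 40.05
position: [0.5419, 0.1449, 0.0266]
eef_rot: [-0.0, 0.707, 0.707, -0.0]
wrist_force: [0.5, 0.1, -0.6]
gripper_width: 0.024
grasp_force: 0.0
clock: 41.55
position: [0.5283, 0.553, 0.1655]
eef_rot: [-0.0, 0.706, 0.708, -0.001]
wrist_force: [-0.1, -0.3, 0.3]
gripper_width: 0.024
grasp_force: 0.0
clock: 42.55
position: [0.5308, 0.5499, 0.0582]
eef_rot: [0.0, 0.707, 0.707, 0.001]
wrist_force: [0.3, -0.8, -0.3]
gripper_width: 0.0519
grasp_force: 0.0
[0.5308 0.5499 0.0582] [0.     0.7072 0.707  0.0008]
[210 204 181 123 124 121 122 121 122 122 121 142 146 123 122 121 122 121
 122 122 122 121 122 121 126 128 129 127 123 122]
[209 207 216 215 216 215 216 216 215 216 216 215 205 180 163 139 159 144
 145 192 215 216 215 216 217 216 216 190 177 168]
[204 180 167 128 125 125 125 124 124 111 130 149 131 125 124 126 125 125
 124 124 124 124 126 124 125 124 125 125 126 125]
```

```bash
python3 -m crank '{"plan":[{"offset":[0,0,0.02],"angular":[0,0,0]},{"offset":[0,0,0.036],"angular":[0,0,0]},{"offset":[0,0,0.046],"angular":[0,0,0]},{"offset":[0,0,0.051],"angular":[0,0,0]},{"offset":[0,0,0.051],"angular":[0,0,0]}]}'
python3 -m crank '{"plan":[{"offset":[0,0,0],"angular":[0,0,0]},{"offset":[0,0,0],"angular":[0,0,0]},{"offset":[0,0,0],"angular":[0,0,0]},{"offset":[0,0,0],"angular":[0,0,0]},{"offset":[0,0,0],"angular":[0,0,0]}]}' 0.0 12
python3 -m crank '{"plan":[{"offset":[0,0,-0.02],"angular":[0,0,0]},{"offset":[0,0,-0.05],"angular":[0,0,0]},{"offset":[0,0,-0.09],"angular":[0,0,0]},{"offset":[0,0,-0.13],"angular":[0,0,0]},{"offset":[-0.03,0,-0.135],"angular":[0,0,0]},{"offset":[-0.08,-0.01,-0.135],"angular":[0,0,0]},{"offset":[-0.13,-0.018,-0.135],"angular":[0,0,0]},{"offset":[-0.18,-0.026,-0.135],"angular":[0,0,0]},{"offset":[-0.23,-0.034,-0.135],"angular":[0,0,0]},{"offset":[-0.28,-0.042,-0.135],"angular":[0,0,0]},{"offset":[-0.32,-0.047,-0.135],"angular":[0,0,0]},{"offset":[-0.335,-0.0485,-0.135],"angular":[0,0,0]}]}'
python3 -m crank '{"plan":[{"offset":[0,0,0.02],"angular":[0,0,0]},{"offset":[0,0,0.05],"angular":[0,0,0]},{"offset":[0,0,0.08],"angular":[0,0,0]},{"offset":[0,0,0.105],"angular":[0,0,0]},{"offset":[0,0,0.122],"angular":[0,0,0]},{"offset":[0,0,0.132],"angular":[0,0,0]},{"offset":[0,0,0.1355],"angular":[0,0,0]},{"offset":[0,0,0.1365],"angular":[0,0,0]},{"offset":[0,0,0.1365],"angular":[0,0,0]},{"offset":[0,0,0.1365],"angular":[0,0,0]}]}'
```

```text
clock: 43.22
position: [0.5301, 0.5497, 0.0055]
eef_rot: [0.0, 0.707, 0.707, -0.0]
wrist_force: [0.1, -1.1, 0.3]
gripper_width: 0.0519
grasp_force: 0.0
clock: 43.85
position: [0.5303, 0.5499, 0.0061]
eef_rot: [0.0, 0.707, 0.707, 0.0]
wrist_force: [-0.2, -0.6, 4.2]
gripper_width: 0.0313
grasp_force: 12.0
clock: 45.35
position: [0.4817, 0.2127, 0.142]
eef_rot: [0.0, 0.708, 0.706, 0.001]
wrist_force: [0.5, 0.5, -0.5]
gripper_width: 0.0311
grasp_force: 12.0
clock: 46.6
position: [0.4819, 0.2149, 0.0047]
eef_rot: [0.0, 0.707, 0.707, 0.0]
wrist_force: [0.1, -0.1, -0.0]
gripper_width: 0.0315
grasp_force: 12.0
```

```bash
python3 -m crank '{"plan":[{"offset":[0,0,0],"angular":[0,0,0]},{"offset":[0,0,0],"angular":[0,0,0]},{"offset":[0,0,0],"angular":[0,0,0]}]}' 0.05
python3 -m crank '{"plan":[{"offset":[0,0,-0.02],"angular":[0,0,0]},{"offset":[0,0,-0.05],"angular":[0,0,0]},{"offset":[0,0,-0.09],"angular":[0,0,0]},{"offset":[0,0,-0.13],"angular":[0,0,0]},{"offset":[0.03,0,-0.145],"angular":[0,0,0]},{"offset":[0.08,0.015,-0.145],"angular":[0,0,0]},{"offset":[0.13,0.025,-0.145],"angular":[0,0,0]},{"offset":[0.18,0.035,-0.145],"angular":[0,0,0]},{"offset":[0.23,0.045,-0.145],"angular":[0,0,0]},{"offset":[0.2645,0.0487,-0.145],"angular":[0,0,0]},{"offset":[0.2645,0.0487,-0.145],"angular":[0,0,0]},{"offset":[0.2645,0.0487,-0.145],"angular":[0,0,0]}]}' 0.048
python3 -m crank '{"plan":[{"offset":[0,0,0.03],"angular":[0,0,0]},{"offset":[0,0,0.06],"angular":[0,0,0]},{"offset":[0,0,0.09],"angular":[0,0,0]},{"offset":[0,0,0.115],"angular":[0,0,0]},{"offset":[0,0,0.13],"angular":[0,0,0]},{"offset":[0,0,0.138],"angular":[0,0,0]},{"offset":[0,0,0.138],"angular":[0,0,0]},{"offset":[0,0,0.138],"angular":[0,0,0]}]}' 0.044
python3 -m crank '{"plan":[{"offset":[0,0,0],"angular":[0,0,0]},{"offset":[0,0,0],"angular":[0,0,0]},{"offset":[0,0,0],"angular":[0,0,0]},{"offset":[0,0,0],"angular":[0,0,0]},{"offset":[0,0,0],"angular":[0,0,0]}]}' 0.0 12
```

```text
clock: 46.98
position: [0.4816, 0.2148, 0.0043]
eef_rot: [0.0, 0.707, 0.707, 0.0]
wrist_force: [0.4, 0.8, 0.6]
gripper_width: 0.0499
grasp_force: 0.0
clock: 48.48
position: [0.5305, 0.4783, 0.149]
eef_rot: [0.0, 0.707, 0.707, -0.0]
wrist_force: [-0.4, -0.2, -0.4]
gripper_width: 0.0483
grasp_force: 0.0
clock: 49.48
position: [0.5308, 0.4795, 0.0122]
eef_rot: [0.0, 0.707, 0.707, 0.001]
wrist_force: [0.6, -0.1, -0.5]
gripper_width: 0.0442
grasp_force: 0.0
clock: 50.1
position: [0.5304, 0.4793, 0.0114]
eef_rot: [0.0, 0.707, 0.707, 0.0]
wrist_force: [-0.6, 1.1, 2.3]
gripper_width: 0.0219
grasp_force: 12.0
```

```bash
python3 -m crank '{"plan":[{"offset":[0,0,-0.02],"angular":[0,0,0]},{"offset":[0,0,-0.05],"angular":[0,0,0]},{"offset":[0,0,-0.09],"angular":[0,0,0]},{"offset":[0,0,-0.13],"angular":[0,0,0]},{"offset":[-0.03,0,-0.135],"angular":[0,0,0]},{"offset":[-0.08,-0.01,-0.135],"angular":[0,0,0]},{"offset":[-0.13,-0.016,-0.135],"angular":[0,0,0]},{"offset":[-0.18,-0.022,-0.135],"angular":[0,0,0]},{"offset":[-0.235,-0.028,-0.135],"angular":[0,0,0]},{"offset":[-0.29,-0.035,-0.135],"angular":[0,0,0]},{"offset":[-0.345,-0.042,-0.135],"angular":[0,0,0]},{"offset":[-0.38,-0.046,-0.135],"angular":[0,0,0]}]}'
python3 -m crank '{"plan":[{"offset":[-0.0165,-0.002,0],"angular":[0,0,0]},{"offset":[-0.0165,-0.002,0],"angular":[0,0,0]},{"offset":[-0.0165,-0.002,0.03],"angular":[0,0,0]},{"offset":[-0.0165,-0.002,0.06],"angular":[0,0,0]},{"offset":[-0.0165,-0.002,0.09],"angular":[0,0,0]},{"offset":[-0.0165,-0.002,0.112],"angular":[0,0,0]},{"offset":[-0.0165,-0.002,0.127],"angular":[0,0,0]},{"offset":[-0.0165,-0.002,0.134],"angular":[0,0,0]},{"offset":[-0.0165,-0.002,0.1365],"angular":[0,0,0]},{"offset":[-0.0165,-0.002,0.1365],"angular":[0,0,0]},{"offset":[-0.0165,-0.002,0.1365],"angular":[0,0,0]}]}'
python3 -m crank '{"plan":[{"offset":[0,0,0],"angular":[0,0,0]},{"offset":[0,0,0],"angular":[0,0,0]},{"offset":[0,0,0],"angular":[0,0,0]}]}' 0.044
python3 -m crank '{"plan":[{"offset":[0,0,-0.02],"angular":[0,0,0]},{"offset":[0,0,-0.05],"angular":[0,0,0]},{"offset":[0,0,-0.09],"angular":[0,0,0]},{"offset":[0,0,-0.13],"angular":[0,0,0]},{"offset":[0.03,0,-0.16],"angular":[0,0,0]},{"offset":[0.08,0.015,-0.16],"angular":[0,0,0]},{"offset":[0.13,0.025,-0.16],"angular":[0,0,0]},{"offset":[0.18,0.035,-0.16],"angular":[0,0,0]},{"offset":[0.23,0.045,-0.16],"angular":[0,0,0]},{"offset":[0.28,0.048,-0.16],"angular":[0,0,0]},{"offset":[0.3265,0.048,-0.16],"angular":[0,0,0]},{"offset":[0.3265,0.048,-0.16],"angular":[0,0,0]}]}' 0.05
python3 -m crank '{"plan":[{"offset":[0,0,0],"angular":[0,0,0]}]}'
```

```text
clock: 51.6
position: [0.4841, 0.0968, 0.1476]
eef_rot: [0.0, 0.708, 0.706, 0.001]
wrist_force: [0.0, 0.6, 0.3]
gripper_width: 0.0223
grasp_force: 12.0
clock: 52.98
position: [0.4827, 0.0829, 0.0103]
eef_rot: [0.0, 0.707, 0.707, 0.0]
wrist_force: [-0.0, -0.2, 0.8]
gripper_width: 0.0222
grasp_force: 12.0
clock: 53.35
position: [0.4824, 0.0827, 0.0099]
eef_rot: [0.0, 0.707, 0.707, 0.0]
wrist_force: [-0.0, -0.8, -0.3]
gripper_width: 0.0433
grasp_force: 0.0
clock: 54.85
position: [0.5288, 0.4129, 0.1688]
eef_rot: [-0.0, 0.705, 0.709, -0.0]
wrist_force: [0.1, -0.1, -0.0]
gripper_width: 0.05
grasp_force: 0.0
clock: 54.98
position: [0.5304, 0.4084, 0.1695]
eef_rot: [0.0, 0.707, 0.707, -0.0]
wrist_force: [0.6, -1.0, -0.5]
gripper_width: 0.0501
grasp_force: 0.0
```

```bash
python3 -m crank '{"plan":[{"offset":[0,0,0.03],"angular":[0,0,0]},{"offset":[0,0,0.06],"angular":[0,0,0]},{"offset":[0,0,0.09],"angular":[0,0,0]},{"offset":[0,0,0.115],"angular":[0,0,0]},{"offset":[0,0,0.13],"angular":[0,0,0]},{"offset":[0,0,0.136],"angular":[0,0,0]},{"offset":[0,0,0.136],"angular":[0,0,0]}]}' 0.05
python3 -m crank '{"plan":[{"offset":[0,0,0],"angular":[0,0,0]},{"offset":[0,0,0],"angular":[0,0,0]},{"offset":[0,0,0],"angular":[0,0,0]},{"offset":[0,0,0],"angular":[0,0,0]},{"offset":[0,0,0],"angular":[0,0,0]}]}' 0.0 15
python3 -m crank '{"plan":[{"offset":[0,0,-0.02],"angular":[0,0,0]},{"offset":[0,0,-0.05],"angular":[0,0,0]},{"offset":[0,0,-0.08],"angular":[0,0,0]},{"offset":[-0.03,-0.005,-0.085],"angular":[0,0,0]},{"offset":[-0.065,-0.012,-0.085],"angular":[0,0,0]},{"offset":[-0.1,-0.018,-0.085],"angular":[0,0,0]},{"offset":[-0.135,-0.024,-0.085],"angular":[0,0,0]},{"offset":[-0.17,-0.03,-0.085],"angular":[0,0,0]},{"offset":[-0.205,-0.036,-0.085],"angular":[0,0,0]},{"offset":[-0.24,-0.042,-0.085],"angular":[0,0,0]},{"offset":[-0.26,-0.0446,-0.085],"angular":[0,0,0]},{"offset":[-0.26,-0.0446,-0.085],"angular":[0,0,0]}]}'
python3 -m crank '{"plan":[{"offset":[0,0,0.02],"angular":[0,0,0]},{"offset":[0,0,0.04],"angular":[0,0,0]},{"offset":[0,0,0.06],"angular":[0,0,0]},{"offset":[0,0,0.074],"angular":[0,0,0]},{"offset":[0,0,0.082],"angular":[0,0,0]},{"offset":[0,0,0.0855],"angular":[0,0,0]},{"offset":[0,0,0.0863],"angular":[0,0,0]},{"offset":[0,0,0.0863],"angular":[0,0,0]},{"offset":[0,0,0.0863],"angular":[0,0,0]}]}'
```

```text
clock: 55.85
position: [0.5306, 0.4091, 0.0342]
eef_rot: [0.0, 0.707, 0.707, 0.0]
wrist_force: [0.6, -0.2, 0.8]
gripper_width: 0.0498
grasp_force: 0.0
clock: 56.48
position: [0.5306, 0.4095, 0.0343]
eef_rot: [0.0, 0.707, 0.707, 0.0]
wrist_force: [-0.5, -1.1, 5.9]
gripper_width: 0.0319
grasp_force: 15.0
clock: 57.98
position: [0.4861, 0.1486, 0.1195]
eef_rot: [0.0, 0.708, 0.707, 0.0]
wrist_force: [0.6, 0.2, -0.0]
gripper_width: 0.0317
grasp_force: 15.0
clock: 59.1
position: [0.4859, 0.1493, 0.0328]
eef_rot: [0.0, 0.707, 0.707, 0.0]
wrist_force: [0.2, -0.1, -0.8]
gripper_width: 0.0315
grasp_force: 15.0
```

Release the dropper, rise straight up, swing back to the left, and check.

```bash
python3 -m crank '{"plan":[{"offset":[0,0,0],"angular":[0,0,0]},{"offset":[0,0,0],"angular":[0,0,0]},{"offset":[0,0,0],"angular":[0,0,0]}]}' 0.048
python3 -m crank '{"plan":[{"offset":[0,0,-0.02],"angular":[0,0,0]},{"offset":[0,0,-0.05],"angular":[0,0,0]},{"offset":[0,0,-0.09],"angular":[0,0,0]},{"offset":[0,0,-0.13],"angular":[0,0,0]},{"offset":[0,0,-0.17],"angular":[0,0,0]},{"offset":[0.05,0,-0.18],"angular":[0,0,0]},{"offset":[0.1,0,-0.18],"angular":[0,0,0]},{"offset":[0.16,0,-0.18],"angular":[0,0,0]},{"offset":[0.22,0,-0.18],"angular":[0,0,0]},{"offset":[0.28,0,-0.18],"angular":[0,0,0]},{"offset":[0.34,0,-0.18],"angular":[0,0,0]},{"offset":[0.34,0,-0.18],"angular":[0,0,0]}]}'
python3 -m crank '{"plan":[{"offset":[0,0,0],"angular":[0,0,0]},{"offset":[0,0,0],"angular":[0,0,0]},{"offset":[0,0,0],"angular":[0,0,0]}]}'
python3 - <<'E'
from h import *
import pickle
np.set_printoptions(precision=4,suppress=True)
a=snap('scene');b=snap('top');a0,b0=pickle.load(open('first.pkl','rb'))
for nm,q in(('0',b0),('now',b)):
    im=q['color'].astype(int); g=np.abs(im-np.median(im[205:215,278:283].reshape(-1,3),0)).sum(2)
    for n,(x0,y0,x1,y1),z in[('dish',(267,204,280,217),.02),('drop',(281,202,295,216),.05),('bond',(298,203,310,216),.03)]:
        m=(g[y0:y1,x0:x1]>45).astype(np.uint8);k,l,st,c=cv2.connectedComponentsWithStats(m);i=1+np.argmax(st[1:,4]);print(nm,n,onz(q,(c[i][0]+x0,c[i][1]+y0),z)[:2],st[i][4])
    print(q['color'][185:215,275:302].astype(float).mean(2)[:,[0,1,6,7,8,20,21,22]].mean(1).round().astype(int)[:16])
m=np.zeros((600,800,3),np.uint8)
m[:300,:400]=cv2.resize(a0['color'][160:235,250:350,::-1],(400,300),interpolation=2)
m[:300,400:]=cv2.resize(a['color'][160:235,250:350,::-1],(400,300),interpolation=2)
m[300:,:400]=cv2.resize(b['color'][145:220,240:340,::-1],(400,300),interpolation=2)
m[300:,400:]=cv2.resize(a['color'][245:290,345:405,::-1],(400,300),interpolation=2)
cv2.imwrite('pics/g9.png',m)
E
```

```text
clock: 59.48
position: [0.4857, 0.1493, 0.0325]
eef_rot: [0.0, 0.707, 0.707, -0.0]
wrist_force: [-0.2, 0.3, 0.0]
gripper_width: 0.0477
grasp_force: 0.0
clock: 60.98
position: [0.4834, 0.4936, 0.2109]
eef_rot: [-0.001, 0.705, 0.709, -0.001]
wrist_force: [-0.1, -0.3, 0.7]
gripper_width: 0.0478
grasp_force: 0.0
clock: 61.35
position: [0.4862, 0.4884, 0.2129]
eef_rot: [0.0, 0.708, 0.707, 0.0]
wrist_force: [-0.1, 0.9, 0.1]
gripper_width: 0.0478
grasp_force: 0.0
0 dish [0.4817 0.216 ] 42
0 drop [0.4859 0.1513] 73
0 bond [0.482  0.0845] 29
[210 204 181 123 124 121 122 121 122 122 121 142 146 123 122 121]
now dish [0.4814 0.2168] 43
now drop [0.4853 0.1508] 71
now bond [0.4816 0.0834] 32
[202 177 164 126 123 124 122 122 123 110 127 147 129 123 124 124]
```

View pics/g9.png

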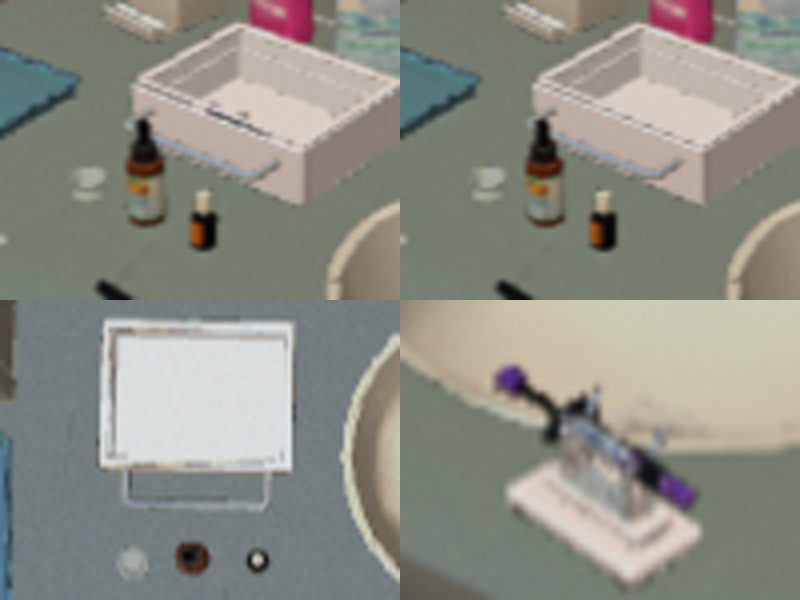

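Everything is back within ~1 mm and upright, the drawer is shut, the syringe is seated, and the arm is clear. Handing in.

```bash
python3 -c "
from workcell import robot
print(robot.close_job())"
```

```text
the job is handed in; nothing more can be done
None
```

I handed the job in at about 61 s. By the last pictures, both bottles and the dish stand upright within about 1 mm of where they started, the drawer is shut, and the syringe lies in the white holder about 4 mm from the seat's middle; no verdict came back.

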